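# Load the soldering slide and hold its index plunger out

## Robot

A 6-joint arm with a two-finger parallel gripper is mounted at the origin on the work surface. World frame = base frame: x ahead of the robot, y to its left, z up, the work surface at z = 0. Lengths are in m, angles in rad, forces in N, time in s.
With the tool pointing down it reaches from about 0.325 to 0.775 m from the base axis. Payload 9.3 kg.
Tool frame: the origin (TCP) lies at the very end of the fingers, on their centre line; the grasp point (between the pads) lies 19 mm behind it (bot.grip_depth is the distance from the TCP to the grasp point, in m); z points along the fingers, y is the line along which they close (so a half turn about z gives the same grasp; the last joint's range is limited). The gripper opens to 85 mm and grips with 20 to 120 N. Pads are 22 mm wide; open, the fingers measure 114 mm over their backs; the gripper's body (76 mm by 85 mm) begins 54 mm behind the grasp point. The pads swing forward as they close: fully open they stand 13 mm farther back than shut.
Start: joints at [-1.429, 0.259, 0.021, 1.334, 0, 1.418], TCP at [0.16, -0.526, 0.201] pointing down, gripper open.
Joint ranges: [-3.04, 3.04], [-0.91, 1.82], [-1.04, 1.36], [-1.92, 1.95], [-1.52, 1.45], [-3.14, 3.14]. Speed limits (rad/s): [2.22, 2.22, 2.79, 3.14, 3.14, 3.14].

## Interface

Orientations are given as a rotation vector (axis times angle).
In Python, from station import bot gives the robot as it stands. The module is installed in compiled form; this text tells all that it offers.
- The arm moves only by the tool step_arm, never from a script. Its argument "rows" is a list of rows, each an object of numbers: "gripper": the opening, from 0 (shut) to 1 (fully open); "dx", "dy", "dz": the shift along the tool's x, y, z in units of 0.3 m (1.0 is 0.3 m); "rx", "ry", "rz": the turn, a rotation vector about the tool's x, y, z in units of 2 rad (1.0 is 2 rad). In form: [{"gripper": .., "dx": .., "dy": .., "dz": .., "rx": .., "ry": .., "rz": ..}, ...]. A call has exactly 10 rows; each row is the pose to reach, as a shift and turn from the pose commanded when the call began, along the tool's axes at that moment; what a row does not reach only later rows make up. A row lasts 1/10 s, in which the tool goes at most 50 mm and 8.59 degrees, less where a joint would pass 70% of its speed; a pose out of reach is approached as far as the arm can. A call with a number of a shift or a turn outside -1 to 1 is refused whole. A call with a gripper value outside its range is refused whole. The fingers move at their own pace and stop on an object; "squeeze" is the grip in N (left out, the last holds). Time passes only in rows, so rows that repeat a pose let the fingers close, or fill a call up. It gives the time, the measured TCP pose, the force, the opening and the grip force at its end, in the units of the state.
- bot.sense(): the state, without advancing time (a new reading comes with each control period).
- bot.camera(name): name is "scene" or "top" or "wrist"; returns a dict with "pixels" (400x640x3 uint8, red, green, blue), "mtx" (3x3 intrinsics, pixels), "rvec" (rotation vector, rad) and "tvec" (3), from world to camera coordinates, as OpenCV has them. Camera axes: x right, y down, z forward; pixel columns grow to the right and rows downward; lengths in m; the calibration is good to about 2 mm. A picture is of the moment at which its call begins. There is no depth.
- bot.hand_in(): hands the job in; it is judged then, once.
The state is a dict: "t": time; "q": joint angles; "joint_vel": joint speeds; "tau": joint torques, N m; "tool_pos": TCP position; "orientation": TCP orientation; "ft_force": force on the tool from outside, world axes, zero at the start; "ft_torque": the same for the moment, N m; "opening": finger opening in m; "finger_force": force on a finger pad.
Only numpy, scipy, OpenCV 4.12 (cv2) and the standard library are available. Lean on these libraries where they do the work, as an engineer would, in place of code of your own. Each camera call takes 0.05 s, during which the arm holds its last target. There are 200 camera calls.

## Task

Load the soldering slide: first stand the tall connector shell fully home in pocket 1 (the one next to the index plunger, marked with one dot), then the short shell fully home in pocket 2 (the middle one, two dots), letting go of each and leaving the plunger in its hole until both are in. Then grip the plunger's knob, pull it straight up to its stop and finish while still holding it up there, so that I can shift the carriage along. Leave the brass-wool tin, the scraper and the flux jar where they are.

Things in the scene. Friction and masses are not known exactly. Their poses are not given: they have to be found in the camera images.
- jig: Soldering slide, fixed. Dark base rail 260 x 70 x 14 mm; on it an aluminium carriage block 160 x 56 mm, top 42 mm above the bench, with three round pockets in a row; beyond it a narrow tongue under a grey bridge with the plunger. Origin: centre of the underside, at bench level. +x along the row towards the plunger, z up. Pockets at x = +12, -40, -92 mm, plunger at x = +85 mm, all at y = 0.
- pocket1 (a point): Centre of the mouth of pocket 1 (next to the plunger, one dot), 42 mm above the bench; axes as jig. Every pocket is 26 mm across, chamfered at the mouth, 20 mm deep, with a flat floor.
- pocket2 (a point): Centre of the mouth of pocket 2 (the middle one, two dots), 42 mm above the bench. Pocket 3, 52 mm farther from the plunger, stays empty.
- shell_tall: Tall connector shell, a round aluminium barrel 24 mm across and 72 mm long, about 70 g, standing upright and loose on the bench. Its foot is chamfered 3 mm and three thin steel bands and a few fine brass pins are at its top. Origin: centre of the foot; +z up along the barrel.
- shell_short: Short connector shell, like the tall one but 50 mm long, about 50 g, also standing upright and loose. Origin: centre of the foot; +z up along the barrel.
- plunger (a joint): Lift of the index plunger, in m: 0 = spring-seated with its pin 10 mm deep in the hole of the tongue; 0.015 = pulled straight up to its stop, the pin 5 mm clear above the hole. The spring pulls it back down with about 4 N at 0 and 11.5 N at the stop.
- knob_mid (a point): Middle of the plunger's knob, moving with it: upright black cylinder 26 mm across, 24 mm high. Seated, its middle is 86 mm above the bench, its underside 74 mm, its top 98 mm. Below it a sleeve 18 mm across stands on the bridge (26 mm along jig x, 68 mm along jig y, top at 58 mm).
- tip_cleaner: Bystander: low round steel tin with brass wool on top, 68 mm across, 35 mm high. Origin: centre of the underside.
- scraper: Bystander: scraper with a handle, 170 mm long, lying on the mat beyond the slide's plunger end. Origin: about its middle, underside; +x points to the blade.
- flux_jar: Bystander: small amber jar with a black cap, 44 mm across, 40 mm high. Origin: centre of the underside.
Not all that is in view belongs to the job. What is shaped like the shell_tall but pink or purple is not meant.

How it is judged:
On the way, in this order (a step that is already met when the one before it is completed fails the run):
1. the tall shell stands fully home in pocket 1, let go, before the short one is in a pocket (horizontal distance between shell_tall and pocket1 below 0.004 m and z of shell_tall in the frame of pocket1 below -0.0175 m and angle between shell_tall's own z axis and vertical below 0.08 rad and contact force between the fingers and shell_tall below 0.1 N and horizontal distance between shell_short and pocket2 above 0.03 m), for 0.2 s.
2. then the short shell stands fully home in pocket 2, let go (horizontal distance between shell_short and pocket2 below 0.004 m and z of shell_short in the frame of pocket2 below -0.0175 m and angle between shell_short's own z axis and vertical below 0.08 rad and contact force between the fingers and shell_short below 0.1 N), for 0.2 s.
3. then the plunger is pulled up to its stop by the fingers (value of joint plunger above 0.013 m and contact force between the fingers and plunger above 2 N), for 0.2 s.
At the end, for the whole second after the job is handed in: The fingers hold the plunger at its stop (lifted more than 13 of 15 mm, more than 2 N between fingers and plunger), while the tall shell stands at rest in pocket 1 and the short shell in pocket 2, each within 4 mm of the pocket's axis, at least 17.5 of 20 mm deep and upright within 0.08 rad (all of step 3 and horizontal distance between shell_tall and pocket1 below 0.004 m and z of shell_tall in the frame of pocket1 below -0.0175 m and angle between each of shell_tall, shell_short's own z axis and vertical below 0.08 rad and horizontal distance between shell_short and pocket2 below 0.004 m and z of shell_short in the frame of pocket2 below -0.0175 m and linear speed of each of shell_tall, shell_short below 0.02 m/s); the arm keeps its last pose, push and grip.
It fails at once if the plunger is lifted (more than 4 mm) before both shells are home (value of joint plunger above 0.004 m and (z of shell_tall in the frame of pocket1 above -0.0175 m or z of shell_short in the frame of pocket2 above -0.0175 m or horizontal distance between shell_tall and pocket1 above 0.004 m or horizontal distance between shell_short and pocket2 above 0.004 m)).
It fails at once if the brass-wool tin, the scraper or the flux jar is moved more than 30 mm (distance of any of tip_cleaner, scraper, flux_jar from where it was at the start of the episode above 0.03 m).
It also fails if it takes over 72 s, if anything falls off the work surface, if the arm or the gripper's body presses on something with over 40 N, if the wrist force passes 120 N, or if a joint passes its speed limit or range.

## Working session

There is one attempt and no reset: what is moved stays moved. The work goes in short steps, Python scripts to look and compute and a tool call to move; the robot and the scene stay as the last step left them, time stands still between calls to the robot, and variables do not carry over. Pictures are saved under pics/ and viewed, at most 10 in all, crops included, and the job is handed in when it is done.

Besides the shell and the picture viewer there is one more tool, called after "Emit:" as name(argument=value, ...) on one line, values as JSON. step_arm: Moves the arm, as the interface text tells. Its arguments: {"type":"object","properties":{"rows":{"type":"array","items":{"type":"object","properties":{"gripper":{"type":"number"},"dx":{"type":"number","minimum":-1,"maximum":1},"dy":{"type":"number","minimum":-1,"maximum":1},"dz":{"type":"number","minimum":-1,"maximum":1},"rx":{"type":"number","minimum":-1,"maximum":1},"ry":{"type":"number","minimum":-1,"maximum":1},"rz":{"type":"number","minimum":-1,"maximum":1}}}},"squeeze":{"type":"number"}},"required":["rows"]}

```bash
mkdir -p pics
cat > h.py <<'E'
import numpy as np, cv2
from station import bot
def cam(n):
    c=bot.camera(n); c['K']=np.array(c['mtx'],float); c['R']=cv2.Rodrigues(np.array(c['rvec'],float))[0]; c['t']=np.array(c['tvec'],float).ravel(); return c
def ray(c,p):
    d=c['R'].T@np.linalg.inv(c['K'])@np.array([p[0],p[1],1.]); return -c['R'].T@c['t'], d/np.linalg.norm(d)
def onz(c,p,z):
    o,d=ray(c,p); return o+d*(z-o[2])/d[2]
def proj(c,P):
    q=c['K']@(c['R']@np.array(P,float)+c['t']); return q[:2]/q[2]
def tri(cs,ps):
    A=np.zeros((3,3));b=np.zeros(3)
    for c,p in zip(cs,ps):
        o,d=ray(c,p);M=np.eye(3)-np.outer(d,d);A+=M;b+=M@o
    return np.linalg.solve(A,b)
def save(c,n): cv2.imwrite(f'pics/{n}.png',cv2.cvtColor(np.asarray(c['pixels']),cv2.COLOR_RGB2BGR))
E
python3 - <<'E'
from h import *
import pickle
D={}
for n in('scene','top','wrist'):
    c=cam(n);save(c,n);D[n]=c;print(n,-c['R'].T@c['t'],c['K'][0,0])
pickle.dump(D,open('d0.pkl','wb'))
print(bot.sense())
E
```

```text
scene [1.2780379  0.04942074 0.55904017] 387.21011264198256
top [0.39234961 0.04608443 1.11651459] 413.5390994289638
wrist [ 0.23086776 -0.50516976  0.37297925] 318.071985981387
{'t': 0.15, 'q': array([-1.42859166e+00,  2.59056898e-01,  2.09584029e-02,  1.33369196e+00,
        1.74847805e-05,  1.41820629e+00]), 'joint_vel': array([-0.00147748, -0.00309177,  0.0031545 , -0.00111845,  0.00046814,
       -0.00108858]), 'tau': array([ 3.15600853e-03, -5.55971718e+01,  3.44661784e+01,  1.13287638e-02,
       -2.01367134e-04, -8.12947064e-06]), 'tool_pos': array([ 0.15977221, -0.52604213,  0.20081709]), 'orientation': array([-3.10654406e+00, -4.61241507e-01, -3.55621442e-05]), 'ft_force': array([0.05233144, 0.05110698, 0.71473554]), 'ft_torque': array([-0.03734925, -0.07480377, -0.01994782]), 'finger_force': 0.0, 'opening': 0.08517633097160245}
```

View pics/top.png

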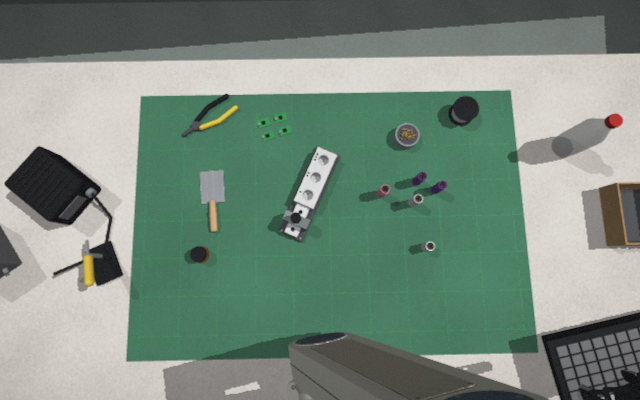

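View pics/scene.png

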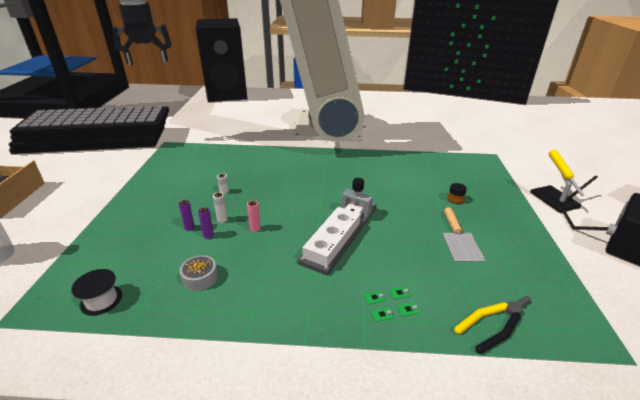

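The top view shows the tall shell at about (418,200), the short one at (430,246), pink and purple decoys nearby. The carriage runs from (322,155) to the plunger at (295,217). In the scene view the tall shell is at (220,208) and the short one at (223,184).

Run:
```python
from h import *
import pickle
D=pickle.load(open('d0.pkl','rb'))
T=D['top'];S=D['scene']
def rs(c,x0,y0,x1,y1,s): return cv2.resize(np.asarray(c['pixels'])[y0:y1,x0:x1],None,fx=s,fy=s,interpolation=cv2.INTER_CUBIC)
a=rs(T,270,140,350,245,4)[:,:320]  #320x420
b=rs(T,370,165,450,255,4) #320x360
c=rs(S,170,165,270,245,4)[:300] 
im=np.zeros((600,800,3),np.uint8)
im[:420,:320]=a; im[:300,320:640]=b[:300][:, :320]; im[300:600,320:720]=c
cv2.imwrite('pics/crop1.png',im[...,::-1])
# bright, unsaturated mask on mat in both views
for n,c in(('top',T),('scene',S)):
    h=cv2.cvtColor(np.asarray(c['pixels']),cv2.COLOR_RGB2HSV)
    m=((h[...,1]<60)&(h[...,2]>110)).astype(np.uint8)
    k,l,st,ce=cv2.connectedComponentsWithStats(m)
    for i in range(1,k):
        if 15<st[i,4]<6000: print(n,st[i],ce[i].round(1))
for p in((418,200),(430,246)): print(onz(T,p,0.05))
for p in((221,220),(223,191)): print(onz(S,p,0.0))
for p in((326,155),(322,160),(316,177),(309,192),(295,217)): print(onz(T,p,0.042))
```

```text
top [395 123  25  24 153] [406.7 134.4]
top [ 283  146   55   92 1723] [310.8 187.7]
top [199 170  27  34 777] [211.8 185.9]
top [380 184  11  11  24] [386.5 187.6]
top [ 86 189   8   6  28] [ 89.2 191. ]
top [413 193  11  11  53] [417.6 198.2]
top [425 241  11  10  55] [429.8 245.6]
top [  3 268   5   5  17] [  4.8 270.2]
top [629 329  10  10  68] [633.4 333.5]
top [617 332  10  10  69] [621.5 336.3]
top [337 335  10   5  16] [341.6 337.4]
top [605 335  10   9  69] [609.7 339. ]
top [593 338  11   9  71] [597.9 342.1]
top [581 341  11   9  71] [585.9 344.8]
top [632 340   8  10  55] [636.2 344.4]
top [569 343  11  10  70] [574.1 347.7]
top [621 343  10  10  69] [625.4 347.3]
top [557 346  11  10  73] [562.1 350.7]
top [609 346  10  10  68] [613.3 350.3]
top [597 349  10   9  69] [601.5 353.1]
top [585 352  10   9  69] [589.5 356.1]
top [636 352   4   9  21] [638.1 355.6]
top [573 355  10   9  69] [577.5 358.9]
top [625 354  10  10  68] [629.1 358.5]
top [561 357  10  10  72] [565.6 361.8]
top [612 357  10  10  66] [616.9 361.4]
top [601 360  10  10  69] [605.1 364.3]
top [589 363  1
[... 769 characters left out ...]
0 110  24  16  95] [ 41.7 117.5]
scene [ 41 110  23  15  98] [ 52.1 117.2]
scene [ 52 110  22  15  92] [ 62.2 117. ]
scene [213 173  16  50 470] [220.8 199.2]
scene [ 301  189   72   80 2244] [334.3 230.5]
scene [443 231  42  30 854] [463.  246.7]
scene [179 255  37  35 333] [194.3 272.4]
scene [ 83 291  32  20 363] [ 99.7 301.5]
scene [412 305   6   4  17] [414.8 306.6]
[ 0.56672289 -0.2322907   0.05      ]
[ 0.44640994 -0.2557199   0.05      ]
[ 0.56370164 -0.23143598  0.        ]
[ 0.43977789 -0.26130418  0.        ]
[0.69510328 0.00536356 0.042     ]
[0.68145376 0.01641659 0.042     ]
[0.63511239 0.03342529 0.042     ]
[0.59486084 0.05273835 0.042     ]
[0.52901787 0.09048693 0.042     ]
```

View pics/crop1.png

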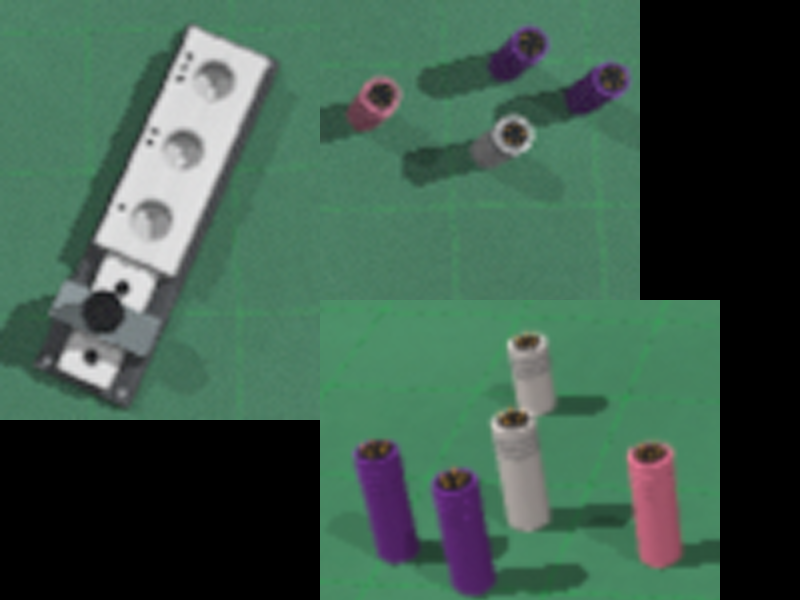

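Run:
```python
from h import *
import pickle
D=pickle.load(open('d0.pkl','rb'))
T=D['top'];S=D['scene'];W=D['wrist']
print('wrist R\n',W['R'].round(3)); s=bot.sense()
Rt=cv2.Rodrigues(s['orientation'])[0]; print(Rt.round(3), 'cam in tool',(Rt.T@(-W['R'].T@W['t']-s['tool_pos'])).round(4), (W['R']@Rt).round(3))
# two-view shell tops (scene crop: x0=170,y0=165,origin 320,300)
f=lambda x,y:((x-320)/4+170,(y-300)/4+165)
g=lambda x,y:((x-320)/4+370,y/4+165)
print('tall',tri([T,S],[g(513,134),f(513,419)])); print('short',tri([T,S],[(430,246),f(527,342)]))
for n,p in dict(p3=(214,80),p2=(183,149),p1=(152,219)).items(): print(n,onz(T,(p[0]/4+270,p[1]/4+140),.042))
print('knob',onz(T,(101/4+270,312/4+140),.098))
```

```text
wrist R
 [[ 0.291 -0.957 -0.   ]
 [-0.916 -0.279  0.288]
 [-0.276 -0.084 -0.958]]
[[ 0.957  0.291 -0.   ]
 [ 0.291 -0.957  0.001]
 [ 0.    -0.001 -1.   ]] cam in tool [ 0.0741  0.0005 -0.1722] [[ 0.001  1.    -0.001]
 [-0.958  0.001 -0.288]
 [-0.288  0.001  0.958]]
tall [ 0.56664925 -0.22675061  0.07395153]
short [ 0.44636479 -0.25545878  0.05159535]
p3 [0.68138037 0.01239693 0.042     ]
p2 [0.63444385 0.03410385 0.042     ]
p1 [0.58752297 0.05550447 0.042     ]
knob [0.51938803 0.08758173 0.098     ]
```

Emit:
step_arm(rows=[{"gripper": 1, "dx": 0.1, "dy": -0.06, "dz": 0, "rz": -0.07}, {"gripper": 1, "dx": 0.2, "dy": -0.12, "dz": 0, "rz": -0.14}, {"gripper": 1, "dx": 0.3, "dy": -0.19, "dz": 0, "rz": -0.21}, {"gripper": 1, "dx": 0.4, "dy": -0.25, "dz": 0, "rz": -0.28}, {"gripper": 1, "dx": 0.5, "dy": -0.32, "dz": 0, "rz": -0.35}, {"gripper": 1, "dx": 0.6, "dy": -0.38, "dz": 0, "rz": -0.42}, {"gripper": 1, "dx": 0.7, "dy": -0.44, "dz": 0, "rz": -0.49}, {"gripper": 1, "dx": 0.8, "dy": -0.5, "dz": 0, "rz": -0.56}, {"gripper": 1, "dx": 0.8, "dy": -0.5, "dz": 0, "rz": -0.63}, {"gripper": 1, "dx": 0.8, "dy": -0.5, "dz": 0, "rz": -0.7}])

```text
schema error: expected keys gripper, dx, dy, dz, rx, ry, rz
```

```bash
cat >> h.py <<'E'
YAW=2.711
def to(target,yaw=YAW):
    "shift/turn in tool axes and units to reach a world target (from the measured pose)"
    s=bot.sense(); R=cv2.Rodrigues(s['orientation'])[0]
    c,sn=np.cos(yaw),np.sin(yaw); Rd=np.array([[c,sn,0],[sn,-c,0],[0,0,-1.]])
    d=R.T@(np.array(target)-s['tool_pos'])/0.3; r=cv2.Rodrigues(R.T@Rd)[0].ravel()/2
    print('t',round(s['t'],2),'tcp',s['tool_pos'].round(4),'F',s['ft_force'].round(1),'open',round(s['opening'],4),'| d',d.round(4),'r',r.round(4))
E
python3 -c "
from h import *
to([.51,-.24,.2])"
```

```text
t 0.15 tcp [ 0.1598 -0.526   0.2008] F [0.1 0.1 0.7] open 0.0852 | d [ 1.3941 -0.5732  0.0035] r [-1.0000e-04 -6.0000e-04 -1.2081e+00]
```

Emit:
step_arm(rows=[{"gripper": 1, "dx": 0.1, "dy": -0.06, "dz": 0, "rx": 0, "ry": 0, "rz": -0.07}, {"gripper": 1, "dx": 0.2, "dy": -0.12, "dz": 0, "rx": 0, "ry": 0, "rz": -0.14}, {"gripper": 1, "dx": 0.3, "dy": -0.18, "dz": 0, "rx": 0, "ry": 0, "rz": -0.21}, {"gripper": 1, "dx": 0.4, "dy": -0.24, "dz": 0, "rx": 0, "ry": 0, "rz": -0.28}, {"gripper": 1, "dx": 0.5, "dy": -0.3, "dz": 0, "rx": 0, "ry": 0, "rz": -0.35}, {"gripper": 1, "dx": 0.6, "dy": -0.36, "dz": 0, "rx": 0, "ry": 0, "rz": -0.42}, {"gripper": 1, "dx": 0.7, "dy": -0.42, "dz": 0, "rx": 0, "ry": 0, "rz": -0.49}, {"gripper": 1, "dx": 0.8, "dy": -0.48, "dz": 0, "rx": 0, "ry": 0, "rz": -0.56}, {"gripper": 1, "dx": 0.9, "dy": -0.54, "dz": 0, "rx": 0, "ry": 0, "rz": -0.63}, {"gripper": 1, "dx": 1.0, "dy": -0.57, "dz": 0, "rx": 0, "ry": 0, "rz": -0.7}])

```text
t: 1.15
tool_pos: [0.3977, -0.2737, 0.2014]
orientation: [-2.072, -2.361, -0.0]
ft_force: [0.4, 0.1, -0.0]
opening: 0.0852
finger_force: 0.0
```

```bash
python3 -c "
from h import *
to([.51,-.24,.2]); print(bot.sense()['q'].round(2))"
```

```text
t 1.15 tcp [ 0.3977 -0.2737  0.2014] F [ 0.4  0.1 -0. ] open 0.0852 | d [0.0627 0.3859 0.0046] r [ 0.00e+00 -1.00e-04 -5.05e-01]
[-0.78  0.14 -0.13  1.3   0.    0.66]
```

Emit:
step_arm(rows=[{"gripper": 1, "dx": 0.01, "dy": 0.06, "dz": 0, "rx": 0, "ry": 0, "rz": -0.07}, {"gripper": 1, "dx": 0.02, "dy": 0.12, "dz": 0, "rx": 0, "ry": 0, "rz": -0.14}, {"gripper": 1, "dx": 0.03, "dy": 0.18, "dz": 0, "rx": 0, "ry": 0, "rz": -0.21}, {"gripper": 1, "dx": 0.04, "dy": 0.24, "dz": 0, "rx": 0, "ry": 0, "rz": -0.28}, {"gripper": 1, "dx": 0.05, "dy": 0.3, "dz": 0, "rx": 0, "ry": 0, "rz": -0.35}, {"gripper": 1, "dx": 0.06, "dy": 0.35, "dz": 0, "rx": 0, "ry": 0, "rz": -0.42}, {"gripper": 1, "dx": 0.06, "dy": 0.38, "dz": 0, "rx": 0, "ry": 0, "rz": -0.48}, {"gripper": 0.6, "dx": 0.06, "dy": 0.386, "dz": 0, "rx": 0, "ry": 0, "rz": -0.505}, {"gripper": 0.6, "dx": 0.06, "dy": 0.386, "dz": 0, "rx": 0, "ry": 0, "rz": -0.505}, {"gripper": 0.6, "dx": 0.06, "dy": 0.386, "dz": 0, "rx": 0, "ry": 0, "rz": -0.505}])

```text
t: 2.15
tool_pos: [0.5097, -0.2432, 0.201]
orientation: [-0.683, -3.066, -0.0]
ft_force: [0.2, 0.1, -0.5]
opening: 0.0514
finger_force: 0.0
```

Run:
```python
from h import *
import pickle
to([.51,-.24,.2])
c=cam('wrist');save(c,'w1');pickle.dump(c,open('w1.pkl','wb'))
print('expected tops',proj(c,[.5667,-.2295,.072]),proj(c,[.4464,-.2555,.05]))
```

```text
t 2.15 tcp [ 0.5097 -0.2432  0.201 ] F [ 0.2  0.1 -0.5] open 0.0514 | d [0.0036 0.0102 0.0035] r [ 0.     -0.0003 -0.004 ]
expected tops [351.65115919 232.52353907] [277.35042762 132.10335698]
```

View pics/w1.png

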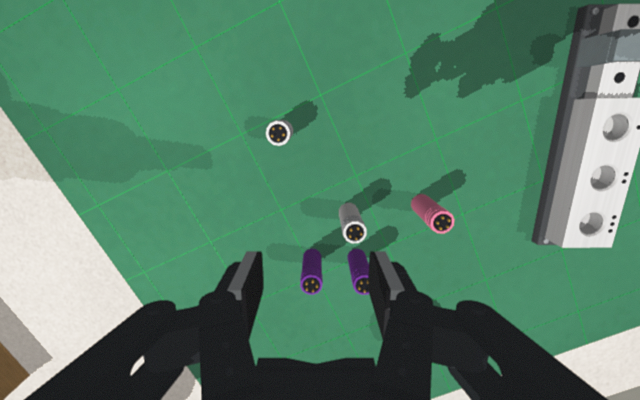

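The wrist view shows the tall shell's top ring at about (354,232), the short one's at (278,133), and the three pockets at (615,128), (602,177), (591,224).

```bash
cat >> h.py <<'E'
def ring(c,p,r=16,thr=170):
    "centre of the bright shell-top ring near pixel p"
    im=np.asarray(c['pixels']);x0,y0=int(p[0]-r),int(p[1]-r)
    z=cv2.resize(im[y0:y0+2*r,x0:x0+2*r],None,fx=4,fy=4,interpolation=cv2.INTER_CUBIC)
    h=cv2.cvtColor(z,cv2.COLOR_RGB2HSV);m=((h[...,1]<50)&(h[...,2]>thr)).astype(np.uint8)
    m=cv2.morphologyEx(m,cv2.MORPH_OPEN,np.ones((3,3),np.uint8))
    k=max(cv2.findContours(m,cv2.RETR_EXTERNAL,cv2.CHAIN_APPROX_NONE)[0],key=cv2.contourArea)
    e=cv2.fitEllipse(cv2.convexHull(k)); return np.array([(e[0][0]+.5)/4-.5+x0,(e[0][1]+.5)/4-.5+y0]),np.array(e[1])/4
E
python3 - <<'E'
from h import *
import pickle
D=pickle.load(open('d0.pkl','rb'));T=D['top'];W=pickle.load(open('w1.pkl','rb'))
for n,pw,pt,z in(('tall',(354,232),(418,198),.072),('short',(278,133),(430,246),.05)):
    a,ea=ring(W,pw);b,eb=ring(T,pt,9)
    print(n,a,ea,b,eb,'tri',tri([W,T],[a,b]).round(4),'W',onz(W,a,z).round(4),'T',onz(T,b,z).round(4))
for p in((615,128),(602,177),(591,224)): print(onz(W,p,.042).round(4))
x=onz(W,ring(W,(354,232))[0],.072)
to([x[0],x[1],.12])
E
```

```text
tall [354.53471184 232.02755928] [22.4142189  24.06165123] [421.16426086 201.08833599] [1.11873448 2.11121559] tri [ 0.5546 -0.2255  0.1043] W [ 0.5674 -0.2266  0.072 ] T [ 0.5601 -0.2345  0.072 ]
short [277.42238617 132.9646225 ] [24.23336983 25.72270775] [430.30051994 249.68963051] [1.75078785 4.02510118] tri [ 0.4424 -0.2589  0.0352] W [ 0.4472 -0.2558  0.05  ] T [ 0.437  -0.2559  0.05  ]
[0.5875 0.0547 0.042 ]
[0.633  0.0332 0.042 ]
[0.6814 0.0122 0.042 ]
t 2.2 tcp [ 0.5096 -0.2433  0.2012] F [ 0.1 -0.8 -0.4] open 0.0511 | d [-0.1511  0.132   0.2705] r [ 0.     -0.0002 -0.0039]
```

Emit:
step_arm(rows=[{"gripper": 0.6, "dx": -0.06, "dy": 0.05, "dz": 0, "rx": 0, "ry": 0, "rz": 0}, {"gripper": 0.6, "dx": -0.12, "dy": 0.1, "dz": 0, "rx": 0, "ry": 0, "rz": -0.004}, {"gripper": 0.6, "dx": -0.151, "dy": 0.132, "dz": 0, "rx": 0, "ry": 0, "rz": -0.004}, {"gripper": 0.6, "dx": -0.151, "dy": 0.132, "dz": 0.05, "rx": 0, "ry": 0, "rz": -0.004}, {"gripper": 0.6, "dx": -0.151, "dy": 0.132, "dz": 0.13, "rx": 0, "ry": 0, "rz": -0.004}, {"gripper": 0.6, "dx": -0.151, "dy": 0.132, "dz": 0.21, "rx": 0, "ry": 0, "rz": -0.004}, {"gripper": 0.6, "dx": -0.151, "dy": 0.132, "dz": 0.28, "rx": 0, "ry": 0, "rz": -0.004}, {"gripper": 0.6, "dx": -0.151, "dy": 0.132, "dz": 0.32, "rx": 0, "ry": 0, "rz": -0.004}, {"gripper": 0.6, "dx": -0.151, "dy": 0.132, "dz": 0.34, "rx": 0, "ry": 0, "rz": -0.004}, {"gripper": 0.6, "dx": -0.151, "dy": 0.132, "dz": 0.34, "rx": 0, "ry": 0, "rz": -0.004}])

```text
t: 3.2
tool_pos: [0.5674, -0.2266, 0.0991]
orientation: [-0.669, -3.069, -0.0]
ft_force: [-0.3, 0.6, 0.7]
opening: 0.0513
finger_force: 0.0
```

Run:
```python
from h import *
c=cam('wrist')
q=proj(c,[.5674,-.2266,.072]);print(q)
a,e=ring(c,q,24);x=onz(c,a,.072);print(a,e,x.round(4))
to([x[0],x[1],.033])
```

```text
[315.34068432 224.07308874]
[315.25303078 223.80259323] [34.96976852 37.16402054] [ 0.5672 -0.2266  0.072 ]
t 3.25 tcp [ 0.5678 -0.2267  0.0998] F [-0.1  0.1 -0.3] open 0.0515 | d [ 0.0022 -0.0004  0.2226] r [-0.      0.0002  0.0008]
```

Emit:
step_arm(rows=[{"gripper": 0.6, "dx": 0.001, "dy": 0, "dz": 0.06, "rx": 0, "ry": 0, "rz": 0}, {"gripper": 0.6, "dx": 0.001, "dy": 0, "dz": 0.12, "rx": 0, "ry": 0, "rz": 0}, {"gripper": 0.6, "dx": 0.001, "dy": 0, "dz": 0.18, "rx": 0, "ry": 0, "rz": 0}, {"gripper": 0.6, "dx": 0.001, "dy": 0, "dz": 0.21, "rx": 0, "ry": 0, "rz": 0}, {"gripper": 0.6, "dx": 0.001, "dy": 0, "dz": 0.22, "rx": 0, "ry": 0, "rz": 0}, {"gripper": 0.6, "dx": 0.001, "dy": 0, "dz": 0.22, "rx": 0, "ry": 0, "rz": 0}, {"gripper": 0.2, "dx": 0.001, "dy": 0, "dz": 0.22, "rx": 0, "ry": 0, "rz": 0}, {"gripper": 0.2, "dx": 0.001, "dy": 0, "dz": 0.22, "rx": 0, "ry": 0, "rz": 0}, {"gripper": 0.2, "dx": 0.001, "dy": 0, "dz": 0.22, "rx": 0, "ry": 0, "rz": 0}, {"gripper": 0.2, "dx": 0.001, "dy": 0, "dz": 0.22, "rx": 0, "ry": 0, "rz": 0}], squeeze=40)

```text
t: 4.25
tool_pos: [0.568, -0.2268, 0.0344]
orientation: [0.668, 3.068, -0.001]
ft_force: [0.0, -0.1, 5.7]
opening: 0.0214
finger_force: 39.2
```

Emit:
step_arm(rows=[{"gripper": 0.2, "dx": 0, "dy": 0, "dz": -0.05, "rx": 0, "ry": 0, "rz": 0}, {"gripper": 0.2, "dx": 0, "dy": 0, "dz": -0.15, "rx": 0, "ry": 0, "rz": 0}, {"gripper": 0.2, "dx": 0, "dy": 0, "dz": -0.27, "rx": 0, "ry": 0, "rz": 0}, {"gripper": 0.2, "dx": 0.04, "dy": 0.1, "dz": -0.35, "rx": 0, "ry": 0, "rz": 0}, {"gripper": 0.2, "dx": 0.09, "dy": 0.23, "dz": -0.38, "rx": 0, "ry": 0, "rz": 0}, {"gripper": 0.2, "dx": 0.14, "dy": 0.36, "dz": -0.38, "rx": 0, "ry": 0, "rz": 0}, {"gripper": 0.2, "dx": 0.19, "dy": 0.49, "dz": -0.38, "rx": 0, "ry": 0, "rz": 0}, {"gripper": 0.2, "dx": 0.24, "dy": 0.62, "dz": -0.38, "rx": 0, "ry": 0, "rz": 0}, {"gripper": 0.2, "dx": 0.28, "dy": 0.73, "dz": -0.38, "rx": 0, "ry": 0, "rz": 0}, {"gripper": 0.2, "dx": 0.3, "dy": 0.78, "dz": -0.38, "rx": 0, "ry": 0, "rz": 0}])

```text
t: 5.25
tool_pos: [0.5826, 0.0266, 0.1475]
orientation: [0.665, 3.07, 0.001]
ft_force: [0.5, -0.6, -2.2]
opening: 0.0215
finger_force: 39.4
```

Run:
```python
from h import *
import pickle
to([.5875,.055,.12])
c=cam('wrist');save(c,'w2');pickle.dump((c,bot.sense()),open('w2.pkl','wb'))
```

```text
t 5.25 tcp [0.5826 0.0266 0.1475] F [ 0.5 -0.6 -2.2] open 0.0215 | d [0.0243 0.093  0.0917] r [ 0.0002 -0.      0.0021]
```

View pics/w2.png

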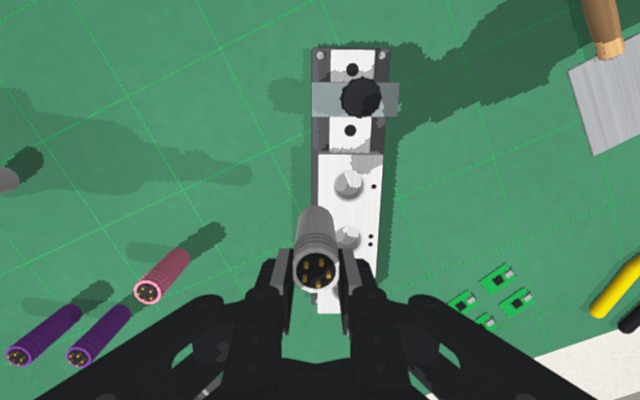

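The wrist view shows the tall shell held upright between the pads (top ring near (316,268)), pocket 1 at about (349,186) and the knob at (361,97).

Run:
```python
from h import *
import pickle
c,s=pickle.load(open('w2.pkl','rb'));im=np.asarray(c['pixels'])
a=cv2.resize(im[160:220,310:390],None,fx=7,fy=7,interpolation=cv2.INTER_CUBIC)
cv2.imwrite('pics/c2.png',a[...,::-1])
a=im[160:210,322:376].min(2); 
m=(a<200).astype(np.uint8)
for thr in(190,205,215,225):
    m=(a<thr).astype(np.uint8);k=[q for q in cv2.findContours(m,cv2.RETR_EXTERNAL,cv2.CHAIN_APPROX_NONE)[0] if cv2.contourArea(q)>150]
    for q in k: e=cv2.fitEllipse(cv2.convexHull(q));print(thr,np.array(e[0])+[322,160],e[1],cv2.boundingRect(q))
print(proj(c,[.5875,.055,.042]))
for r in(26,28,30): print('expected px size',r,np.linalg.norm(proj(c,[.5875+r/1e3,.055,.042])-proj(c,[.5875,.055,.042])))
# shell ring
print(ring(c,(316,268),34,130))
```

```text
190 [348.48609734 186.10651207] (28.31432342529297, 29.676054000854492) (12, 13, 30, 28)
190 [362.98601532 163.48549485] (19.904619216918945, 25.24387550354004) (28, 0, 26, 14)
205 [348.52132607 186.33614349] (29.353805541992188, 30.416061401367188) (12, 13, 30, 29)
205 [363.01482773 163.97694755] (19.838115692138672, 25.684940338134766) (28, 0, 26, 15)
215 [348.65431023 186.19507408] (30.376022338867188, 31.010412216186523) (12, 12, 30, 30)
215 [363.06949615 164.06343126] (19.999515533447266, 25.68352699279785) (28, 0, 26, 15)
225 [354.7785759  178.80482864] (33.944786071777344, 52.713924407958984) (11, 0, 43, 42)
[346.67796823 186.60736291]
expected px size 26 27.512002134361047
expected px size 28 29.575323658127402
expected px size 30 31.63127839847693
(array([320.14547348, 276.12619781]), array([48.5291748 , 62.43525696]))
```

View pics/c2.png

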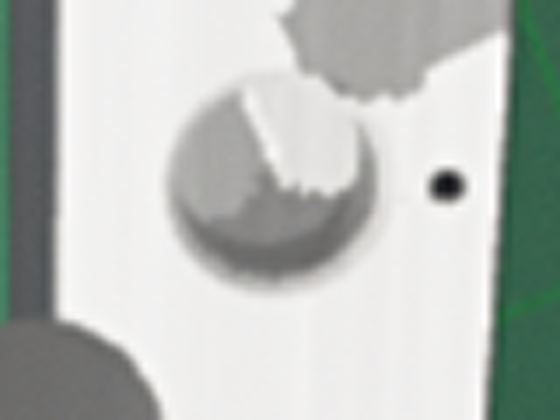

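Run:
```python
from h import *
import pickle
c,s=pickle.load(open('w2.pkl','rb'));im=np.asarray(c['pixels'])
p=onz(c,(348.7,186.2),.042);print('pocket1',p)
t=s['tool_pos']; print('axis top px',proj(c,t+[0,0,.0385]),'foot px',proj(c,t-[0,0,.0335]))
for r in(0,): 
  R=cv2.Rodrigues(s['orientation'])[0]
  q=[proj(c,t+[0,0,.0385]+R@[.012*np.cos(a),.012*np.sin(a),0]) for a in np.arange(0,6.3,.79)];print(np.round(q,1).tolist())
g=cv2.cvtColor(im,cv2.COLOR_RGB2GRAY)
print(g[268,285:350].tolist());print(g[235:300,316].tolist())
to([p[0],p[1],.0965])
```

```text
pocket1 [0.58790144 0.05679205 0.042     ]
axis top px [316.99249904 271.0560385 ] foot px [316.60320507 220.36089321]
[[317.0, 247.4], [335.6, 254.6], [342.6, 271.3], [334.6, 287.4], [316.5, 293.6], [298.7, 286.7], [291.3, 270.4], [299.2, 253.9]]
[85, 55, 28, 25, 24, 27, 31, 61, 112, 137, 129, 71, 26, 25, 25, 30, 25, 25, 40, 61, 80, 85, 77, 51, 29, 31, 27, 28, 29, 29, 27, 26, 29, 26, 26, 24, 24, 27, 27, 30, 28, 34, 35, 39, 39, 40, 38, 35, 35, 47, 129, 217, 226, 177, 87, 26, 21, 31, 28, 32, 58, 87, 91, 89, 90]
[100, 93, 90, 100, 104, 92, 87, 99, 107, 108, 108, 109, 111, 123, 133, 134, 127, 101, 52, 22, 27, 27, 27, 25, 28, 25, 30, 29, 26, 24, 31, 28, 28, 26, 31, 28, 27, 26, 27, 26, 23, 29, 32, 39, 40, 48, 62, 72, 73, 86, 105, 107, 95, 116, 188, 227, 232, 200, 117, 83, 88, 99, 105, 111, 144]
t 5.3 tcp [0.5826 0.0275 0.1474] F [ 0.   0.9 -1.2] open 0.0214 | d [0.0242 0.0961 0.1699] r [ 0.0004 -0.0002  0.0024]
```

Emit:
step_arm(rows=[{"gripper": 0.2, "dx": 0.012, "dy": 0.05, "dz": 0, "rx": 0, "ry": 0, "rz": 0.002}, {"gripper": 0.2, "dx": 0.02, "dy": 0.085, "dz": 0.02, "rx": 0, "ry": 0, "rz": 0.002}, {"gripper": 0.2, "dx": 0.024, "dy": 0.095, "dz": 0.06, "rx": 0, "ry": 0, "rz": 0.002}, {"gripper": 0.2, "dx": 0.024, "dy": 0.095, "dz": 0.1, "rx": 0, "ry": 0, "rz": 0.002}, {"gripper": 0.2, "dx": 0.024, "dy": 0.095, "dz": 0.14, "rx": 0, "ry": 0, "rz": 0.002}, {"gripper": 0.2, "dx": 0.024, "dy": 0.095, "dz": 0.17, "rx": 0, "ry": 0, "rz": 0.002}, {"gripper": 0.2, "dx": 0.024, "dy": 0.095, "dz": 0.19, "rx": 0, "ry": 0, "rz": 0.002}, {"gripper": 0.2, "dx": 0.024, "dy": 0.095, "dz": 0.2, "rx": 0, "ry": 0, "rz": 0.002}, {"gripper": 0.2, "dx": 0.024, "dy": 0.095, "dz": 0.2, "rx": 0, "ry": 0, "rz": 0.002}, {"gripper": 0.2, "dx": 0.024, "dy": 0.095, "dz": 0.2, "rx": 0, "ry": 0, "rz": 0.002}])

```text
t: 6.3
tool_pos: [0.5883, 0.0526, 0.0876]
orientation: [0.675, 3.068, 0.0]
ft_force: [-0.3, -0.2, -1.1]
opening: 0.0217
finger_force: 39.4
```

Run:
```python
from h import *
import pickle
to([.5879,.0565,.0575])
c=cam('wrist');pickle.dump((c,bot.sense()),open('w3.pkl','wb'))
im=np.asarray(c['pixels']);p=proj(c,[.5879,.0568,.042]);print(p)
x,y=int(p[0]),int(p[1]);a=cv2.resize(im[y-45:y+75,x-70:x+70],None,fx=5,fy=5,interpolation=cv2.INTER_CUBIC);cv2.imwrite('pics/c3.png',a[...,::-1]);print(x-70,y-45)
```

```text
t 6.3 tcp [0.5883 0.0526 0.0876] F [-0.3 -0.2 -1.1] open 0.0217 | d [0.0069 0.0112 0.1004] r [ 0.0001  0.0003 -0.0011]
[320.44638749 212.41800829]
250 167
```

View pics/c3.png

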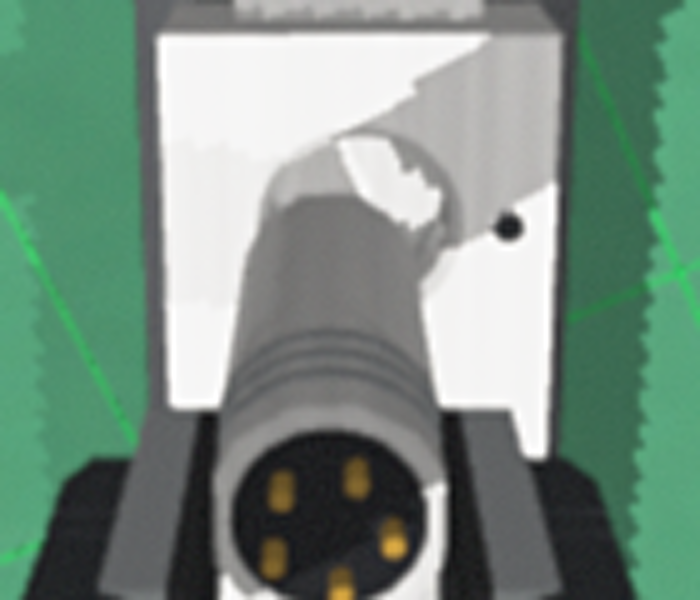

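Run:
```python
from h import *
import pickle
c,s=pickle.load(open('w3.pkl','rb'));t=s['tool_pos'];im=np.asarray(c['pixels'])
p=onz(c,(322.2,212.3),.042);print(p,'axis at .042',proj(c,[t[0],t[1],.042]),'foot',proj(c,[t[0],t[1],t[2]-.034]),'top',proj(c,[t[0],t[1],t[2]+.038]))
R=cv2.Rodrigues(s['orientation'])[0]
print((R.T@(p-t)).round(4))
g=cv2.cvtColor(im,cv2.COLOR_RGB2GRAY).astype(int)
for y in(210,217,225): print(y,g[y,292:345].tolist())
```

```text
[0.58834632 0.05798245 0.042     ] axis at .042 [315.5321546  215.34173832] foot [315.51592281 220.73190354] top [315.36292624 271.53817051]
[0.0023 0.0048 0.0457]
210 [239, 238, 237, 238, 240, 239, 240, 241, 241, 218, 167, 145, 132, 127, 122, 116, 114, 115, 116, 116, 116, 117, 117, 118, 118, 120, 120, 121, 121, 121, 121, 120, 117, 118, 121, 148, 201, 233, 233, 232, 238, 238, 237, 229, 209, 160, 118, 115, 132, 145, 163, 183, 185]
217 [239, 238, 237, 238, 240, 241, 236, 196, 145, 133, 130, 129, 127, 123, 119, 115, 116, 116, 116, 118, 119, 119, 116, 116, 119, 119, 120, 121, 123, 122, 121, 122, 121, 121, 123, 125, 125, 129, 129, 129, 128, 121, 124, 133, 140, 154, 190, 223, 228, 235, 246, 248, 246]
225 [239, 238, 237, 239, 240, 224, 163, 138, 132, 129, 127, 127, 122, 120, 117, 115, 115, 116, 118, 118, 120, 118, 118, 118, 119, 119, 120, 123, 124, 125, 125, 124, 123, 120, 123, 124, 124, 128, 128, 128, 127, 143, 189, 224, 233, 240, 244, 244, 243, 243, 244, 245, 244]
```

Emit:
step_arm(rows=[{"gripper": 0.2, "dx": 0.007, "dy": 0.015, "dz": 0, "rx": 0, "ry": 0, "rz": -0.001}, {"gripper": 0.2, "dx": 0.007, "dy": 0.015, "dz": 0, "rx": 0, "ry": 0, "rz": -0.001}, {"gripper": 0.2, "dx": 0.007, "dy": 0.015, "dz": 0.01, "rx": 0, "ry": 0, "rz": -0.001}, {"gripper": 0.2, "dx": 0.007, "dy": 0.015, "dz": 0.02, "rx": 0, "ry": 0, "rz": -0.001}, {"gripper": 0.2, "dx": 0.007, "dy": 0.015, "dz": 0.03, "rx": 0, "ry": 0, "rz": -0.001}, {"gripper": 0.2, "dx": 0.007, "dy": 0.015, "dz": 0.04, "rx": 0, "ry": 0, "rz": -0.001}, {"gripper": 0.2, "dx": 0.007, "dy": 0.015, "dz": 0.05, "rx": 0, "ry": 0, "rz": -0.001}, {"gripper": 0.2, "dx": 0.007, "dy": 0.015, "dz": 0.055, "rx": 0, "ry": 0, "rz": -0.001}, {"gripper": 0.2, "dx": 0.007, "dy": 0.015, "dz": 0.06, "rx": 0, "ry": 0, "rz": -0.001}, {"gripper": 0.2, "dx": 0.007, "dy": 0.015, "dz": 0.06, "rx": 0, "ry": 0, "rz": -0.001}])

```text
t: 7.35
tool_pos: [0.588, 0.0576, 0.0691]
orientation: [-0.671, -3.069, 0.0]
ft_force: [0.0, 0.0, -1.4]
opening: 0.0217
finger_force: 39.4
```

Emit:
step_arm(rows=[{"gripper": 0.2, "dx": 0, "dy": 0, "dz": 0.006, "rx": 0, "ry": 0, "rz": 0}, {"gripper": 0.2, "dx": 0, "dy": 0, "dz": 0.012, "rx": 0, "ry": 0, "rz": 0}, {"gripper": 0.2, "dx": 0, "dy": 0, "dz": 0.018, "rx": 0, "ry": 0, "rz": 0}, {"gripper": 0.2, "dx": 0, "dy": 0, "dz": 0.024, "rx": 0, "ry": 0, "rz": 0}, {"gripper": 0.2, "dx": 0, "dy": 0, "dz": 0.03, "rx": 0, "ry": 0, "rz": 0}, {"gripper": 0.2, "dx": 0, "dy": 0, "dz": 0.034, "rx": 0, "ry": 0, "rz": 0}, {"gripper": 0.2, "dx": 0, "dy": 0, "dz": 0.038, "rx": 0, "ry": 0, "rz": 0}, {"gripper": 0.2, "dx": 0, "dy": 0, "dz": 0.04, "rx": 0, "ry": 0, "rz": 0}, {"gripper": 0.2, "dx": 0, "dy": 0, "dz": 0.04, "rx": 0, "ry": 0, "rz": 0}, {"gripper": 0.2, "dx": 0, "dy": 0, "dz": 0.04, "rx": 0, "ry": 0, "rz": 0}])

```text
t: 8.35
tool_pos: [0.5881, 0.0577, 0.0573]
orientation: [0.671, 3.069, 0.0]
ft_force: [-0.4, -0.6, -0.5]
opening: 0.0213
finger_force: 39.4
```

Emit:
step_arm(rows=[{"gripper": 0.35, "dx": 0, "dy": 0, "dz": 0, "rx": 0, "ry": 0, "rz": 0}, {"gripper": 0.45, "dx": 0, "dy": 0, "dz": 0, "rx": 0, "ry": 0, "rz": 0}, {"gripper": 0.6, "dx": 0, "dy": 0, "dz": 0, "rx": 0, "ry": 0, "rz": 0}, {"gripper": 0.6, "dx": 0, "dy": 0, "dz": 0, "rx": 0, "ry": 0, "rz": 0}, {"gripper": 0.6, "dx": 0, "dy": 0, "dz": -0.05, "rx": 0, "ry": 0, "rz": 0}, {"gripper": 0.6, "dx": 0, "dy": 0, "dz": -0.12, "rx": 0, "ry": 0, "rz": 0}, {"gripper": 0.6, "dx": 0, "dy": 0, "dz": -0.2, "rx": 0, "ry": 0, "rz": 0}, {"gripper": 0.6, "dx": 0, "dy": 0, "dz": -0.28, "rx": 0, "ry": 0, "rz": 0}, {"gripper": 0.6, "dx": 0, "dy": 0, "dz": -0.34, "rx": 0, "ry": 0, "rz": 0}, {"gripper": 0.6, "dx": 0, "dy": 0, "dz": -0.34, "rx": 0, "ry": 0, "rz": 0}])

```text
t: 9.35
tool_pos: [0.5893, 0.0576, 0.1619]
orientation: [0.67, 3.065, 0.001]
ft_force: [-0.3, 0.1, 0.6]
opening: 0.0513
finger_force: 0.0
```

Run:
```python
from h import *
import pickle
to([.4472,-.2558,.16])
c=cam('wrist');pickle.dump((c,bot.sense()),open('w4.pkl','wb'));save(c,'w4')
print('expected top if home',proj(c,[.5883,.0578,.094]))
```

```text
t 9.35 tcp [0.5893 0.0576 0.1619] F [-0.3  0.1  0.6] open 0.0513 | d [-0.0058 -1.1472  0.0043] r [ 0.0008  0.002  -0.0001]
expected top if home [314.99950379 204.93021527]
```

View pics/w4.png

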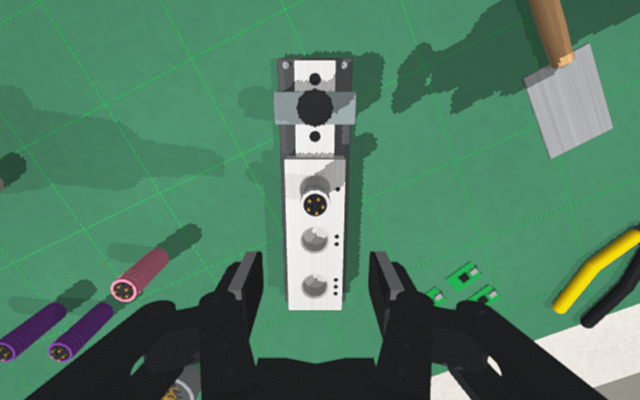

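The tall shell's top is at (315,204), where a fully seated shell should appear. Pocket 2 is at (314,239) and the knob at (315,107).

Run:
```python
from h import *
import pickle
c,s=pickle.load(open('w4.pkl','rb'));im=np.asarray(c['pixels']);t=s['tool_pos'];R=cv2.Rodrigues(s['orientation'])[0]
mn=im.min(2)
for n,(x,y) in dict(p2=(314,239),p3=(314,287)).items():
    a=mn[y-20:y+20,x-19:x+17]
    for thr in(190,205,215):
        for q in cv2.findContours((a<thr).astype(np.uint8),cv2.RETR_EXTERNAL,cv2.CHAIN_APPROX_NONE)[0]:
            if cv2.contourArea(q)>150:
                e=cv2.fitEllipse(cv2.convexHull(q));ce=np.array(e[0])+[x-19,y-20];print(n,thr,ce.round(1),np.round(e[1],1),onz(c,ce,.042).round(4),(R.T@(onz(c,ce,.042)-t)).round(4)[:2])
# tall top: dark disc inside ring
a=(im[190:225,298:332].max(2)<70).astype(np.uint8)
q=max(cv2.findContours(a,cv2.RETR_EXTERNAL,cv2.CHAIN_APPROX_NONE)[0],key=cv2.contourArea);e=cv2.fitEllipse(cv2.convexHull(q));ce=np.array(e[0])+[298,190];print('tall top',ce,onz(c,ce,.094).round(4))
a=(im[85:130,290:340].max(2)<75).astype(np.uint8);a=cv2.morphologyEx(a,cv2.MORPH_OPEN,np.ones((9,9),np.uint8))
q=max(cv2.findContours(a,cv2.RETR_EXTERNAL,cv2.CHAIN_APPROX_NONE)[0],key=cv2.contourArea);e=cv2.fitEllipse(cv2.convexHull(q));ce=np.array(e[0])+[290,85];print('knob',ce,e[1],onz(c,ce,.095).round(4),(R.T@(onz(c,ce,.095)-t)).round(4))
j=np.array([np.cos(YAW),np.sin(YAW)]);p1=np.array([.5882,.0577]);print('from p1: p2',p1-.052*j,'knob',p1+.073*j)
```

```text
p2 190 [314. 240.] [25.1 26.9] [0.635  0.0353 0.042 ] [-0.0512 -0.0011]
p2 205 [314.  240.1] [26.4 27.7] [0.6351 0.0352 0.042 ] [-0.0512 -0.0011]
p2 215 [314.1 240.2] [26.7 28.4] [0.6352 0.0352 0.042 ] [-0.0514 -0.001 ]
p3 190 [314.1 286.2] [23.3 25.9] [0.682  0.0137 0.042 ] [-0.1029 -0.0011]
p3 205 [314.1 286.4] [23.8 26.7] [0.6823 0.0136 0.042 ] [-0.1032 -0.0011]
p3 215 [314.3 286.3] [24.6 27.2] [0.6822 0.0138 0.042 ] [-0.1031 -0.0009]
tall top [314.68760872 204.33750629] [0.5878 0.0578 0.094 ]
knob [314.38829613 106.82121658] (35.073421478271484, 36.5723991394043) [0.5211 0.0881 0.095 ] [ 0.0742 -0.0005  0.065 ]
from p1: p2 [0.63545336 0.03599471] knob [0.52186355 0.08817089]
```

Emit:
step_arm(rows=[{"gripper": 0.6, "dx": 0, "dy": -0.06, "dz": 0, "rx": 0, "ry": 0, "rz": 0}, {"gripper": 0.6, "dx": 0, "dy": -0.16, "dz": 0, "rx": 0, "ry": 0, "rz": 0}, {"gripper": 0.6, "dx": 0, "dy": -0.27, "dz": 0, "rx": 0, "ry": 0, "rz": 0}, {"gripper": 0.6, "dx": 0, "dy": -0.38, "dz": 0, "rx": 0, "ry": 0, "rz": 0}, {"gripper": 0.6, "dx": 0, "dy": -0.49, "dz": 0, "rx": 0, "ry": 0, "rz": 0}, {"gripper": 0.6, "dx": 0, "dy": -0.6, "dz": 0, "rx": 0, "ry": 0, "rz": 0}, {"gripper": 0.6, "dx": 0, "dy": -0.71, "dz": 0, "rx": 0, "ry": 0, "rz": 0}, {"gripper": 0.6, "dx": 0, "dy": -0.82, "dz": 0, "rx": 0, "ry": 0, "rz": 0}, {"gripper": 0.6, "dx": 0, "dy": -0.92, "dz": 0, "rx": 0, "ry": 0, "rz": 0}, {"gripper": 0.6, "dx": 0, "dy": -1.0, "dz": 0, "rx": 0, "ry": 0, "rz": 0}])

```text
t: 10.4
tool_pos: [0.4608, -0.2164, 0.1581]
orientation: [-0.673, -3.067, -0.001]
ft_force: [0.6, -0.6, -0.4]
opening: 0.0512
finger_force: 0.0
```

Run:
```python
from h import *
c=cam('wrist');q=proj(c,[.4470,-.2557,.05]);a,e=ring(c,q,20);x=onz(c,a,.05);print(q,a,e,x.round(4))
to([x[0],x[1],.09])
```

```text
[270.14900029 198.01791897] [270.26449394 198.10625839] [25.57665253 27.32277107] [ 0.4471 -0.2556  0.05  ]
t 10.45 tcp [ 0.4601 -0.2187  0.158 ] F [ 0.1 -2.5  0.6] open 0.0513 | d [-0.0128 -0.1295  0.2268] r [-0.0006 -0.001  -0.0013]
```

Emit:
step_arm(rows=[{"gripper": 0.6, "dx": -0.013, "dy": -0.06, "dz": 0, "rx": 0, "ry": 0, "rz": 0}, {"gripper": 0.6, "dx": -0.013, "dy": -0.11, "dz": 0, "rx": 0, "ry": 0, "rz": 0}, {"gripper": 0.6, "dx": -0.013, "dy": -0.135, "dz": 0.04, "rx": 0, "ry": 0, "rz": 0}, {"gripper": 0.6, "dx": -0.013, "dy": -0.135, "dz": 0.1, "rx": 0, "ry": 0, "rz": 0}, {"gripper": 0.6, "dx": -0.013, "dy": -0.135, "dz": 0.16, "rx": 0, "ry": 0, "rz": 0}, {"gripper": 0.6, "dx": -0.013, "dy": -0.135, "dz": 0.21, "rx": 0, "ry": 0, "rz": 0}, {"gripper": 0.6, "dx": -0.013, "dy": -0.135, "dz": 0.23, "rx": 0, "ry": 0, "rz": 0}, {"gripper": 0.6, "dx": -0.013, "dy": -0.135, "dz": 0.23, "rx": 0, "ry": 0, "rz": 0}, {"gripper": 0.6, "dx": -0.013, "dy": -0.135, "dz": 0.23, "rx": 0, "ry": 0, "rz": 0}, {"gripper": 0.6, "dx": -0.013, "dy": -0.135, "dz": 0.23, "rx": 0, "ry": 0, "rz": 0}])

```text
t: 11.45
tool_pos: [0.4498, -0.2536, 0.0909]
orientation: [0.671, 3.068, -0.001]
ft_force: [0.6, 0.3, 0.0]
opening: 0.0517
finger_force: 0.0
```

Run:
```python
from h import *
c=cam('wrist');q=proj(c,[.4471,-.2556,.05]);a,e=ring(c,q,24);x=onz(c,a,.05);print(q,a,e,x.round(4))
to([x[0],x[1],.025])
```

```text
[311.22414092 215.24815278] [311.23417473 215.06399918] [33.02306366 34.80051041] [ 0.447  -0.2555  0.05  ]
t 11.5 tcp [ 0.4498 -0.2536  0.0909] F [-0.3 -0.3  0.8] open 0.0516 | d [ 0.006  -0.0098  0.2197] r [-0.0001  0.0006 -0.    ]
```

Emit:
step_arm(rows=[{"gripper": 0.6, "dx": 0.006, "dy": -0.01, "dz": 0.05, "rx": 0, "ry": 0, "rz": 0}, {"gripper": 0.6, "dx": 0.006, "dy": -0.01, "dz": 0.11, "rx": 0, "ry": 0, "rz": 0}, {"gripper": 0.6, "dx": 0.006, "dy": -0.01, "dz": 0.17, "rx": 0, "ry": 0, "rz": 0}, {"gripper": 0.6, "dx": 0.006, "dy": -0.01, "dz": 0.21, "rx": 0, "ry": 0, "rz": 0}, {"gripper": 0.6, "dx": 0.006, "dy": -0.01, "dz": 0.218, "rx": 0, "ry": 0, "rz": 0}, {"gripper": 0.6, "dx": 0.006, "dy": -0.01, "dz": 0.218, "rx": 0, "ry": 0, "rz": 0}, {"gripper": 0.2, "dx": 0.006, "dy": -0.01, "dz": 0.218, "rx": 0, "ry": 0, "rz": 0}, {"gripper": 0.2, "dx": 0.006, "dy": -0.01, "dz": 0.218, "rx": 0, "ry": 0, "rz": 0}, {"gripper": 0.2, "dx": 0.006, "dy": -0.01, "dz": 0.218, "rx": 0, "ry": 0, "rz": 0}, {"gripper": 0.2, "dx": 0.006, "dy": -0.01, "dz": 0.218, "rx": 0, "ry": 0, "rz": 0}], squeeze=40)

```text
t: 12.5
tool_pos: [0.4467, -0.2555, 0.0252]
orientation: [0.671, 3.068, -0.0]
ft_force: [-0.8, -0.6, -0.9]
opening: 0.0173
finger_force: 0.0
```

Run:
```python
from h import *
import pickle
c=cam('wrist');pickle.dump((c,bot.sense()),open('w5.pkl','wb'));im=np.asarray(c['pixels'])
t=cam('top');pickle.dump(t,open('t5.pkl','wb'));s=cam('scene');pickle.dump(s,open('s5.pkl','wb'))
q=proj(c,[.4467,-.2555,.05]);print(q)
a=cv2.resize(im[130:330,200:440],None,fx=2,fy=2)
b=cv2.resize(np.asarray(s['pixels'])[140:240,170:270],None,fx=3,fy=3)
o=np.zeros((400,780,3),np.uint8);o[:,:480]=a;o[:300,480:]=b
cv2.imwrite('pics/w5.png',o[...,::-1])
to([.447,-.2555,.025])
```

```text
[315.12678479 258.83579617]
t 12.65 tcp [ 0.4466 -0.2554  0.025 ] F [-0.4  0.1 -0. ] open 0.0168 | d [-0.0014  0.0002  0.    ] r [-0.      0.0001 -0.0001]
```

View pics/w5.png

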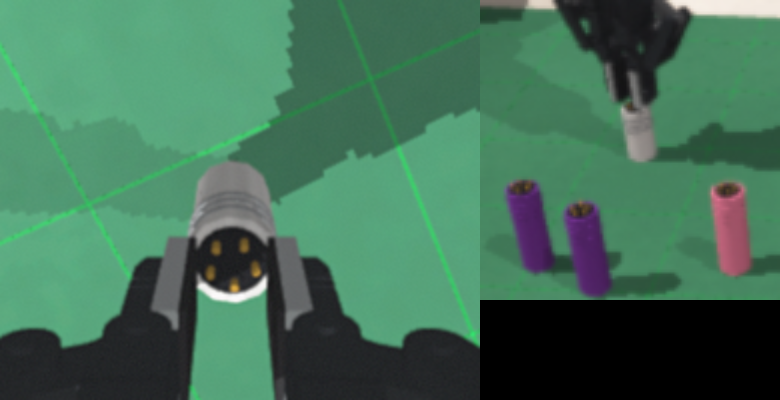

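Run:
```python
from h import *
import pickle
S=pickle.load(open('s5.pkl','rb'));c,s=pickle.load(open('w5.pkl','rb'))
f=lambda p:((p-[170,140])*3+[480,0]).round(0)
t=s['tool_pos'];R=cv2.Rodrigues(s['orientation'])[0]
for z in(0,.01,.02,.03,.04): print(z,[f(proj(S,t+R@[0,y,-z])).tolist() for y in(-.012,.012)])
print('shell',f(proj(S,[.447,-.2555,0])),f(proj(S,[.447,-.2555,.05])))
g=lambda p:((p-[200,130])*2).round(0)
for z in(0,.01,.02,.03): print('w',z,[g(proj(c,t+R@[x,y,-z])).tolist() for x in(-.011,.011) for y in(-.012,.012)])
```

```text
0 [[629.0, 130.0], [651.0, 137.0]]
0.01 [[627.0, 120.0], [649.0, 127.0]]
0.02 [[626.0, 110.0], [648.0, 117.0]]
0.03 [[624.0, 100.0], [646.0, 107.0]]
0.04 [[622.0, 89.0], [644.0, 96.0]]
shell [643. 158.] [635. 109.]
w 0 [[190.0, 254.0], [271.0, 254.0], [189.0, 184.0], [273.0, 184.0]]
w 0.01 [[188.0, 269.0], [273.0, 269.0], [187.0, 196.0], [275.0, 196.0]]
w 0.02 [[186.0, 287.0], [276.0, 287.0], [184.0, 210.0], [277.0, 210.0]]
w 0.03 [[183.0, 306.0], [278.0, 306.0], [181.0, 225.0], [280.0, 225.0]]
```

The scene crop shows the finger tips ending at about (617–650,103), level with the top of the short shell. They closed above it without touching, so the real tips sit about 30 mm behind the reported TCP. I'll open, go lower and close again.

Emit:
step_arm(rows=[{"gripper": 0.6, "dx": 0, "dy": 0, "dz": 0, "rx": 0, "ry": 0, "rz": 0}, {"gripper": 0.6, "dx": 0, "dy": 0, "dz": 0, "rx": 0, "ry": 0, "rz": 0}, {"gripper": 0.6, "dx": 0, "dy": 0, "dz": 0, "rx": 0, "ry": 0, "rz": 0}, {"gripper": 0.6, "dx": 0, "dy": 0, "dz": 0.015, "rx": 0, "ry": 0, "rz": 0}, {"gripper": 0.6, "dx": 0, "dy": 0, "dz": 0.03, "rx": 0, "ry": 0, "rz": 0}, {"gripper": 0.6, "dx": 0, "dy": 0, "dz": 0.045, "rx": 0, "ry": 0, "rz": 0}, {"gripper": 0.6, "dx": 0, "dy": 0, "dz": 0.055, "rx": 0, "ry": 0, "rz": 0}, {"gripper": 0.6, "dx": 0, "dy": 0, "dz": 0.055, "rx": 0, "ry": 0, "rz": 0}, {"gripper": 0.6, "dx": 0, "dy": 0, "dz": 0.055, "rx": 0, "ry": 0, "rz": 0}, {"gripper": 0.6, "dx": 0, "dy": 0, "dz": 0.055, "rx": 0, "ry": 0, "rz": 0}])

```text
t: 13.65
tool_pos: [0.4467, -0.2554, 0.0085]
orientation: [0.671, 3.069, -0.0]
ft_force: [-0.6, 1.3, -0.1]
opening: 0.0513
finger_force: 0.0
```

Emit:
step_arm(rows=[{"gripper": 0.3, "dx": 0, "dy": 0, "dz": 0, "rx": 0, "ry": 0, "rz": 0}, {"gripper": 0.2, "dx": 0, "dy": 0, "dz": 0, "rx": 0, "ry": 0, "rz": 0}, {"gripper": 0.1, "dx": 0, "dy": 0, "dz": 0, "rx": 0, "ry": 0, "rz": 0}, {"gripper": 0.1, "dx": 0, "dy": 0, "dz": 0, "rx": 0, "ry": 0, "rz": 0}, {"gripper": 0.1, "dx": 0, "dy": 0, "dz": 0, "rx": 0, "ry": 0, "rz": 0}, {"gripper": 0.1, "dx": 0, "dy": 0, "dz": 0, "rx": 0, "ry": 0, "rz": 0}, {"gripper": 0.1, "dx": 0, "dy": 0, "dz": 0, "rx": 0, "ry": 0, "rz": 0}, {"gripper": 0.1, "dx": 0, "dy": 0, "dz": 0, "rx": 0, "ry": 0, "rz": 0}, {"gripper": 0.1, "dx": 0, "dy": 0, "dz": 0, "rx": 0, "ry": 0, "rz": 0}, {"gripper": 0.1, "dx": 0, "dy": 0, "dz": 0, "rx": 0, "ry": 0, "rz": 0}], squeeze=40)

```text
t: 14.65
tool_pos: [0.4468, -0.2554, 0.0087]
orientation: [0.671, 3.068, -0.0]
ft_force: [0.7, 0.5, 5.7]
opening: 0.022
finger_force: 39.4
```

Emit:
step_arm(rows=[{"gripper": 0.1, "dx": 0, "dy": 0, "dz": -0.05, "rx": 0, "ry": 0, "rz": 0}, {"gripper": 0.1, "dx": 0, "dy": 0, "dz": -0.15, "rx": 0, "ry": 0, "rz": 0}, {"gripper": 0.1, "dx": 0, "dy": 0, "dz": -0.27, "rx": 0, "ry": 0, "rz": 0}, {"gripper": 0.1, "dx": -0.02, "dy": 0.07, "dz": -0.35, "rx": 0, "ry": 0, "rz": 0}, {"gripper": 0.1, "dx": -0.04, "dy": 0.19, "dz": -0.38, "rx": 0, "ry": 0, "rz": 0}, {"gripper": 0.1, "dx": -0.06, "dy": 0.32, "dz": -0.38, "rx": 0, "ry": 0, "rz": 0}, {"gripper": 0.1, "dx": -0.08, "dy": 0.45, "dz": -0.38, "rx": 0, "ry": 0, "rz": 0}, {"gripper": 0.1, "dx": -0.1, "dy": 0.58, "dz": -0.38, "rx": 0, "ry": 0, "rz": 0}, {"gripper": 0.1, "dx": -0.12, "dy": 0.71, "dz": -0.38, "rx": 0, "ry": 0, "rz": 0}, {"gripper": 0.1, "dx": -0.14, "dy": 0.84, "dz": -0.38, "rx": 0, "ry": 0, "rz": 0}])

```text
t: 15.65
tool_pos: [0.5905, -0.0424, 0.122]
orientation: [-0.671, -3.068, 0.0]
ft_force: [0.5, -0.1, -0.3]
opening: 0.0219
finger_force: 39.4
```

```bash
python3 -c "
from h import *
to([.6352,.0355,.1])"
```

```text
t 15.65 tcp [ 0.5905 -0.0424  0.122 ] F [ 0.5 -0.1 -0.3] open 0.0219 | d [-0.027   0.2982  0.0734] r [-0.0001 -0.0002 -0.0001]
```

Emit:
step_arm(rows=[{"gripper": 0.1, "dx": -0.01, "dy": 0.09, "dz": 0, "rx": 0, "ry": 0, "rz": 0}, {"gripper": 0.1, "dx": -0.02, "dy": 0.18, "dz": 0, "rx": 0, "ry": 0, "rz": 0}, {"gripper": 0.1, "dx": -0.025, "dy": 0.25, "dz": 0, "rx": 0, "ry": 0, "rz": 0}, {"gripper": 0.1, "dx": -0.027, "dy": 0.29, "dz": 0, "rx": 0, "ry": 0, "rz": 0}, {"gripper": 0.1, "dx": -0.027, "dy": 0.296, "dz": 0.05, "rx": 0, "ry": 0, "rz": 0}, {"gripper": 0.1, "dx": -0.027, "dy": 0.296, "dz": 0.1, "rx": 0, "ry": 0, "rz": 0}, {"gripper": 0.1, "dx": -0.027, "dy": 0.296, "dz": 0.15, "rx": 0, "ry": 0, "rz": 0}, {"gripper": 0.1, "dx": -0.027, "dy": 0.296, "dz": 0.18, "rx": 0, "ry": 0, "rz": 0}, {"gripper": 0.1, "dx": -0.027, "dy": 0.296, "dz": 0.18, "rx": 0, "ry": 0, "rz": 0}, {"gripper": 0.1, "dx": -0.027, "dy": 0.296, "dz": 0.18, "rx": 0, "ry": 0, "rz": 0}])

```text
t: 16.65
tool_pos: [0.6345, 0.0331, 0.0687]
orientation: [0.672, 3.069, -0.0]
ft_force: [0.7, 0.4, 0.3]
opening: 0.0219
finger_force: 39.4
```

Run:
```python
from h import *
import pickle
to([.6352,.0355,.064])
c=cam('wrist');s=bot.sense();pickle.dump((c,s,cam('scene')),open('w6.pkl','wb'));im=np.asarray(c['pixels']);t=s['tool_pos']
g=cv2.cvtColor(im,cv2.COLOR_RGB2GRAY).astype(int)
p=proj(c,[.6352,.0355,.042]);print('pocket exp',p,'axis foot',proj(c,t-[0,0,.0087]))
# p1 tall shell ring too
for y in range(int(p[1])-24,int(p[1])+9,4): print(y,g[y,270:362].tolist())
```

```text
t 16.65 tcp [0.6345 0.0331 0.0687] F [0.7 0.4 0.3] open 0.0219 | d [0.0012 0.0081 0.0158] r [ 0.      0.0001 -0.0003]
pocket exp [319.08762103 223.77465578] axis foot [315.61249055 234.8932704 ]
199 [111, 108, 99, 88, 84, 87, 147, 236, 246, 245, 244, 244, 244, 243, 243, 243, 244, 243, 243, 242, 242, 243, 243, 243, 243, 243, 243, 243, 242, 241, 242, 241, 242, 241, 241, 241, 242, 242, 241, 241, 241, 241, 240, 240, 240, 240, 240, 240, 241, 241, 237, 230, 202, 186, 170, 169, 172, 172, 169, 166, 166, 167, 166, 167, 169, 170, 167, 165, 166, 165, 165, 166, 166, 171, 173, 173, 168, 167, 167, 169, 170, 171, 172, 172, 172, 170, 171, 170, 169, 169, 171, 174]
203 [112, 111, 107, 89, 83, 87, 132, 215, 237, 238, 237, 240, 243, 243, 243, 243, 242, 241, 241, 240, 242, 243, 243, 243, 243, 243, 243, 242, 241, 241, 241, 241, 241, 241, 240, 240, 241, 241, 241, 240, 239, 238, 236, 230, 227, 225, 224, 227, 221, 182, 151, 148, 149, 148, 148, 150, 150, 155, 161, 165, 165, 166, 167, 168, 169, 170, 168, 165, 165, 165, 166, 164, 168, 170, 171, 172, 168, 166, 168, 167, 170, 171, 173, 171, 172, 170, 169, 169, 16
[... 2534 characters left out ...]
111, 112, 114, 113, 112, 112, 110, 113, 111, 111, 111, 114, 116, 119, 120, 120, 120, 119, 119, 117, 109, 114, 127, 134, 142, 155, 165, 181, 222, 238, 241, 242, 240, 240, 240, 232, 177, 123, 83, 65, 103, 149, 218, 242, 241, 240, 240, 244, 241]
231 [113, 112, 113, 110, 92, 84, 88, 129, 209, 234, 235, 234, 233, 233, 232, 231, 233, 232, 231, 230, 229, 230, 231, 231, 232, 232, 230, 193, 143, 127, 127, 122, 115, 112, 113, 111, 111, 111, 110, 110, 112, 111, 111, 111, 113, 114, 113, 110, 110, 109, 107, 107, 106, 110, 114, 117, 120, 120, 121, 120, 119, 119, 119, 120, 124, 128, 155, 197, 217, 218, 226, 237, 240, 241, 240, 238, 239, 241, 232, 141, 61, 45, 45, 56, 111, 196, 242, 242, 240, 241, 244, 240]
```

Emit:
step_arm(rows=[{"gripper": 0.1, "dx": 0.001, "dy": 0.009, "dz": 0, "rx": 0, "ry": 0, "rz": 0}, {"gripper": 0.1, "dx": 0.001, "dy": 0.009, "dz": 0.01, "rx": 0, "ry": 0, "rz": 0}, {"gripper": 0.1, "dx": 0.001, "dy": 0.009, "dz": 0.02, "rx": 0, "ry": 0, "rz": 0}, {"gripper": 0.1, "dx": 0.001, "dy": 0.009, "dz": 0.03, "rx": 0, "ry": 0, "rz": 0}, {"gripper": 0.1, "dx": 0.001, "dy": 0.009, "dz": 0.04, "rx": 0, "ry": 0, "rz": 0}, {"gripper": 0.1, "dx": 0.001, "dy": 0.009, "dz": 0.05, "rx": 0, "ry": 0, "rz": 0}, {"gripper": 0.1, "dx": 0.001, "dy": 0.009, "dz": 0.06, "rx": 0, "ry": 0, "rz": 0}, {"gripper": 0.1, "dx": 0.001, "dy": 0.009, "dz": 0.07, "rx": 0, "ry": 0, "rz": 0}, {"gripper": 0.1, "dx": 0.001, "dy": 0.009, "dz": 0.08, "rx": 0, "ry": 0, "rz": 0}, {"gripper": 0.1, "dx": 0.001, "dy": 0.009, "dz": 0.08, "rx": 0, "ry": 0, "rz": 0}])

```text
t: 17.75
tool_pos: [0.635, 0.036, 0.0439]
orientation: [-0.671, -3.068, 0.0]
ft_force: [-0.1, 0.1, -0.7]
opening: 0.0219
finger_force: 39.4
```

Emit:
step_arm(rows=[{"gripper": 0.1, "dx": 0, "dy": 0, "dz": 0.006, "rx": 0, "ry": 0, "rz": 0}, {"gripper": 0.1, "dx": 0, "dy": 0, "dz": 0.012, "rx": 0, "ry": 0, "rz": 0}, {"gripper": 0.1, "dx": 0, "dy": 0, "dz": 0.018, "rx": 0, "ry": 0, "rz": 0}, {"gripper": 0.1, "dx": 0, "dy": 0, "dz": 0.024, "rx": 0, "ry": 0, "rz": 0}, {"gripper": 0.1, "dx": 0, "dy": 0, "dz": 0.03, "rx": 0, "ry": 0, "rz": 0}, {"gripper": 0.1, "dx": 0, "dy": 0, "dz": 0.036, "rx": 0, "ry": 0, "rz": 0}, {"gripper": 0.1, "dx": 0, "dy": 0, "dz": 0.04, "rx": 0, "ry": 0, "rz": 0}, {"gripper": 0.1, "dx": 0, "dy": 0, "dz": 0.042, "rx": 0, "ry": 0, "rz": 0}, {"gripper": 0.1, "dx": 0, "dy": 0, "dz": 0.042, "rx": 0, "ry": 0, "rz": 0}, {"gripper": 0.1, "dx": 0, "dy": 0, "dz": 0.042, "rx": 0, "ry": 0, "rz": 0}])

```text
t: 18.75
tool_pos: [0.6353, 0.036, 0.0318]
orientation: [0.671, 3.069, 0.0]
ft_force: [0.0, -0.3, 1.1]
opening: 0.0218
finger_force: 39.4
```

Emit:
step_arm(rows=[{"gripper": 0.35, "dx": 0, "dy": 0, "dz": 0, "rx": 0, "ry": 0, "rz": 0}, {"gripper": 0.45, "dx": 0, "dy": 0, "dz": 0, "rx": 0, "ry": 0, "rz": 0}, {"gripper": 0.6, "dx": 0, "dy": 0, "dz": 0, "rx": 0, "ry": 0, "rz": 0}, {"gripper": 0.6, "dx": 0, "dy": 0, "dz": 0, "rx": 0, "ry": 0, "rz": 0}, {"gripper": 0.6, "dx": 0, "dy": 0, "dz": -0.05, "rx": 0, "ry": 0, "rz": 0}, {"gripper": 0.6, "dx": 0, "dy": 0, "dz": -0.14, "rx": 0, "ry": 0, "rz": 0}, {"gripper": 0.6, "dx": 0, "dy": 0, "dz": -0.24, "rx": 0, "ry": 0, "rz": 0}, {"gripper": 0.6, "dx": 0, "dy": 0, "dz": -0.34, "rx": 0, "ry": 0, "rz": 0}, {"gripper": 0.6, "dx": 0, "dy": 0, "dz": -0.39, "rx": 0, "ry": 0, "rz": 0}, {"gripper": 0.6, "dx": 0, "dy": 0, "dz": -0.39, "rx": 0, "ry": 0, "rz": 0}])

```text
t: 19.75
tool_pos: [0.6364, 0.0359, 0.1513]
orientation: [0.671, 3.065, 0.001]
ft_force: [-0.2, 0.5, 0.2]
opening: 0.0512
finger_force: 0.0
```

Run:
```python
from h import *
import pickle
c=cam('wrist');s=bot.sense();S=cam('scene');T=cam('top');pickle.dump((c,s,S,T),open('w7.pkl','wb'))
im=np.asarray(c['pixels'])
def dark(x,y,r,thr,o=3):
    a=(im[y-r:y+r,x-r:x+r].max(2)<thr).astype(np.uint8);a=cv2.morphologyEx(a,cv2.MORPH_OPEN,np.ones((o,o),np.uint8))
    q=max(cv2.findContours(a,cv2.RETR_EXTERNAL,cv2.CHAIN_APPROX_NONE)[0],key=cv2.contourArea);e=cv2.fitEllipse(cv2.convexHull(q));return np.array(e[0])+[x-r,y-r],e[1]
for n,P in dict(tall=[.588,.0577,.094],short=[.6352,.0357,.072]).items():
    p=proj(c,P);a,e=dark(int(p[0]),int(p[1]),18,70);print(n,'exp',p,'got',a,e,onz(c,a,P[2]).round(4))
p=proj(c,[.5217,.0883,.095]);print('knob exp',p);a,e=dark(int(p[0]),int(p[1]),26,75,9);print(a,e,onz(c,a,.095).round(4))
to([.5217,.0882,.15])
S6=pickle.load(open('w6.pkl','rb'));t=S6[1]['tool_pos'];sc=S6[2];R=cv2.Rodrigues(S6[1]['orientation'])[0]
im6=np.asarray(sc['pixels']);p=proj(sc,t);x,y=int(p[0]),int(p[1]);print('w6 scene tcp px',p)
o=np.zeros((400,800,3),np.uint8);o[:,:400]=cv2.resize(im6[y-70:y+30,x-50:x+50],None,fx=4,fy=4)
p=proj(S,[.588,.0577,.06]);X,Y=int(p[0]),int(p[1]);o[:,400:]=cv2.resize(np.asarray(S['pixels'])[Y-50:Y+50,X-50:X+50],None,fx=4,fy=4);print(X,Y)
for z in(0,.02,.03,.04): print(z,[((proj(sc,t+R@[0,yy,-z])-[x-50,y-70])*4).round().tolist() for yy in(-.015,.015)])
cv2.imwrite('pics/c7.png',o[...,::-1])
```

```text
tall exp [314.81337679 138.68931957] got [314.68331909 138.54529762] (23.897171020507812, 24.060924530029297) [0.5879 0.0577 0.094 ]
short exp [314.49262339 200.92161953] got [314.64027023 201.24310875] (19.053213119506836, 19.69244956970215) [0.6355 0.0357 0.072 ]
knob exp [315.04704851  22.1967423 ]Traceback (most recent call last):
  File "<stdin>", line 10, in <module>
  File "<stdin>", line 6, in dark
cv2.error: OpenCV(4.12.0) /io/opencv/modules/imgproc/src/morph.dispatch.cpp:1178: error: (-215:Assertion failed) !_src.empty() in function 'morphologyEx'
```

Both shell tops lie where fully seated shells should be, to within 0.3 px. The knob was too close to the image edge for that script, so I'll redo the last part.

Run:
```python
from h import *
import pickle
c,s,S,T=pickle.load(open('w7.pkl','rb'))
to([.5217,.0882,.15])
S6=pickle.load(open('w6.pkl','rb'));t=S6[1]['tool_pos'];sc=S6[2];R=cv2.Rodrigues(S6[1]['orientation'])[0]
im6=np.asarray(sc['pixels']);p=proj(sc,t);x,y=int(p[0]),int(p[1])
o=np.zeros((400,800,3),np.uint8);o[:,:400]=cv2.resize(im6[y-70:y+30,x-50:x+50],None,fx=4,fy=4,interpolation=cv2.INTER_CUBIC)
p=proj(S,[.588,.0577,.06]);X,Y=int(p[0]),int(p[1]);o[:,400:]=cv2.resize(np.asarray(S['pixels'])[Y-50:Y+50,X-50:X+50],None,fx=4,fy=4,interpolation=cv2.INTER_CUBIC);print(X,Y)
for z in(0,.02,.03,.04): print(z,[((proj(sc,t+R@[0,yy,-z])-[x-50,y-70])*4).round().tolist() for yy in(-.015,.015)])
cv2.imwrite('pics/c7.png',o[...,::-1])
```

```text
t 19.9 tcp [0.6348 0.036  0.1476] F [ 1.   0.7 -1.1] open 0.0511 | d [ 0.4151  0.0007 -0.0074] r [-0.0003 -0.0007 -0.0001]
344 210
0 [[175.0, 275.0], [226.0, 292.0]]
0.02 [[176.0, 244.0], [228.0, 261.0]]
0.03 [[176.0, 229.0], [228.0, 245.0]]
0.04 [[176.0, 213.0], [229.0, 229.0]]
```

View pics/c7.png

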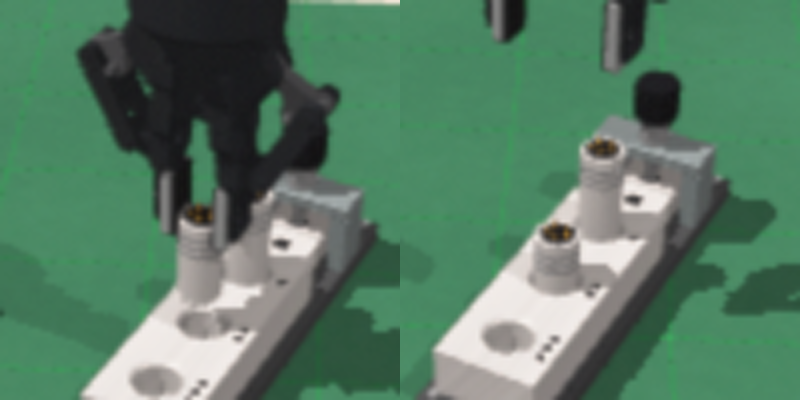

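Both shells stand in pockets 1 and 2. In the left half of the crop the finger tips, at about (168,235) and (225,247), are roughly 28 mm behind the reported TCP. I'll use that offset for the knob.

Emit:
step_arm(rows=[{"gripper": 0.6, "dx": 0.06, "dy": 0, "dz": 0, "rx": 0, "ry": 0, "rz": 0}, {"gripper": 0.6, "dx": 0.14, "dy": 0, "dz": 0, "rx": 0, "ry": 0, "rz": 0}, {"gripper": 0.6, "dx": 0.22, "dy": 0, "dz": 0, "rx": 0, "ry": 0, "rz": 0}, {"gripper": 0.6, "dx": 0.3, "dy": 0, "dz": 0, "rx": 0, "ry": 0, "rz": 0}, {"gripper": 0.6, "dx": 0.37, "dy": 0, "dz": 0, "rx": 0, "ry": 0, "rz": 0}, {"gripper": 0.6, "dx": 0.41, "dy": 0, "dz": 0, "rx": 0, "ry": 0, "rz": 0}, {"gripper": 0.6, "dx": 0.416, "dy": 0, "dz": 0.03, "rx": 0, "ry": 0, "rz": 0}, {"gripper": 0.6, "dx": 0.416, "dy": 0, "dz": 0.06, "rx": 0, "ry": 0, "rz": 0}, {"gripper": 0.6, "dx": 0.416, "dy": 0, "dz": 0.06, "rx": 0, "ry": 0, "rz": 0}, {"gripper": 0.6, "dx": 0.416, "dy": 0, "dz": 0.06, "rx": 0, "ry": 0, "rz": 0}])

```text
t: 20.9
tool_pos: [0.5222, 0.0877, 0.13]
orientation: [-0.672, -3.068, 0.0]
ft_force: [-0.2, 0.0, 0.9]
opening: 0.0514
finger_force: 0.0
```

Run:
```python
from h import *
import pickle
to([.5217,.0882,.048])
c=cam('wrist');s=bot.sense();pickle.dump((c,s),open('w8.pkl','wb'));im=np.asarray(c['pixels'])
p=proj(c,[.5217,.0882,.098]);print(p);x,y=p.astype(int);r=32
for thr in(45,60,75):
    a=(im[y-r:y+r,x-r:x+r].max(2)<thr).astype(np.uint8);a=cv2.morphologyEx(a,cv2.MORPH_OPEN,np.ones((9,9),np.uint8))
    q=max(cv2.findContours(a,cv2.RETR_EXTERNAL,cv2.CHAIN_APPROX_NONE)[0],key=cv2.contourArea);e=cv2.fitEllipse(cv2.convexHull(q));ce=np.array(e[0])+[x-r,y-r]
    print(thr,ce,e[1],cv2.boundingRect(q),onz(c,ce,.096).round(4))
```

```text
t 20.9 tcp [0.5222 0.0877 0.13  ] F [-0.2  0.   0.9] open 0.0514 | d [0.0019 0.0008 0.2733] r [-0.0003 -0.0005 -0.0004]
[315.74449219 220.75695329]Traceback (most recent call last):
  File "<stdin>", line 8, in <module>
ValueError: max() iterable argument is empty
```

Run:
```python
from h import *
import pickle
c,s=pickle.load(open('w8.pkl','rb'));g=np.asarray(c['pixels']).max(2).astype(int)
for y in(195,210,225,240): print(y,g[y,270:362:2].tolist())
print(g[170:270:2,315].tolist())
```

```text
195 [145, 145, 166, 170, 170, 170, 171, 170, 170, 171, 172, 170, 172, 171, 172, 172, 172, 173, 166, 160, 140, 71, 49, 35, 65, 94, 115, 118, 128, 127, 128, 127, 129, 127, 127, 126, 128, 129, 127, 127, 128, 124, 129, 156, 144, 161]
210 [166, 163, 176, 173, 172, 168, 170, 171, 170, 169, 170, 169, 171, 171, 110, 36, 52, 55, 55, 56, 56, 54, 50, 52, 51, 52, 52, 50, 49, 53, 43, 66, 172, 196, 186, 195, 195, 195, 194, 194, 193, 192, 194, 191, 152, 164]
225 [162, 162, 148, 145, 148, 109, 114, 114, 105, 101, 99, 100, 97, 245, 170, 49, 57, 58, 54, 54, 52, 56, 54, 51, 51, 50, 52, 50, 51, 50, 47, 63, 253, 146, 70, 73, 75, 102, 97, 78, 91, 94, 108, 108, 107, 106]
240 [146, 145, 145, 147, 150, 113, 101, 100, 113, 121, 117, 116, 114, 146, 178, 173, 184, 180, 177, 172, 181, 179, 174, 177, 179, 180, 181, 179, 178, 179, 178, 186, 177, 122, 118, 120, 122, 119, 80, 72, 74, 115, 109, 104, 106, 105]
[38, 41, 152, 185, 159, 148, 150, 152, 140, 96, 138, 128, 82, 24, 29, 39, 37, 53, 52, 53, 52, 54, 53, 51, 56, 53, 53, 51, 52, 52, 53, 55, 51, 67, 211, 177, 141, 118, 117, 226, 245, 243, 243, 243, 244, 243, 191, 113, 117, 118]
```

Emit:
step_arm(rows=[{"gripper": 0.6, "dx": 0.002, "dy": 0.001, "dz": 0.04, "rx": 0, "ry": 0, "rz": 0}, {"gripper": 0.6, "dx": 0.002, "dy": 0.001, "dz": 0.08, "rx": 0, "ry": 0, "rz": 0}, {"gripper": 0.6, "dx": 0.002, "dy": 0.001, "dz": 0.12, "rx": 0, "ry": 0, "rz": 0}, {"gripper": 0.6, "dx": 0.002, "dy": 0.001, "dz": 0.16, "rx": 0, "ry": 0, "rz": 0}, {"gripper": 0.6, "dx": 0.002, "dy": 0.001, "dz": 0.2, "rx": 0, "ry": 0, "rz": 0}, {"gripper": 0.6, "dx": 0.002, "dy": 0.001, "dz": 0.23, "rx": 0, "ry": 0, "rz": 0}, {"gripper": 0.6, "dx": 0.002, "dy": 0.001, "dz": 0.25, "rx": 0, "ry": 0, "rz": 0}, {"gripper": 0.6, "dx": 0.002, "dy": 0.001, "dz": 0.265, "rx": 0, "ry": 0, "rz": 0}, {"gripper": 0.6, "dx": 0.002, "dy": 0.001, "dz": 0.27, "rx": 0, "ry": 0, "rz": 0}, {"gripper": 0.6, "dx": 0.002, "dy": 0.001, "dz": 0.27, "rx": 0, "ry": 0, "rz": 0}])

```text
t: 21.95
tool_pos: [0.5215, 0.0886, 0.0498]
orientation: [0.671, 3.069, 0.0]
ft_force: [0.8, -0.1, 0.3]
opening: 0.0513
finger_force: 0.0
```

Emit:
step_arm(rows=[{"gripper": 0.4, "dx": 0, "dy": 0, "dz": 0, "rx": 0, "ry": 0, "rz": 0}, {"gripper": 0.3, "dx": 0, "dy": 0, "dz": 0, "rx": 0, "ry": 0, "rz": 0}, {"gripper": 0.1, "dx": 0, "dy": 0, "dz": 0, "rx": 0, "ry": 0, "rz": 0}, {"gripper": 0.1, "dx": 0, "dy": 0, "dz": 0, "rx": 0, "ry": 0, "rz": 0}, {"gripper": 0.1, "dx": 0, "dy": 0, "dz": 0, "rx": 0, "ry": 0, "rz": 0}, {"gripper": 0.1, "dx": 0, "dy": 0, "dz": 0, "rx": 0, "ry": 0, "rz": 0}, {"gripper": 0.1, "dx": 0, "dy": 0, "dz": 0, "rx": 0, "ry": 0, "rz": 0}, {"gripper": 0.1, "dx": 0, "dy": 0, "dz": 0, "rx": 0, "ry": 0, "rz": 0}, {"gripper": 0.1, "dx": 0, "dy": 0, "dz": 0, "rx": 0, "ry": 0, "rz": 0}, {"gripper": 0.1, "dx": 0, "dy": 0, "dz": 0, "rx": 0, "ry": 0, "rz": 0}], squeeze=80)

```text
t: 22.95
tool_pos: [0.5215, 0.0881, 0.0506]
orientation: [0.672, 3.068, -0.001]
ft_force: [-2.5, -2.3, 5.1]
opening: 0.0229
finger_force: 78.1
```

Emit:
step_arm(rows=[{"gripper": 0.1, "dx": 0, "dy": 0, "dz": -0.006, "rx": 0, "ry": 0, "rz": 0}, {"gripper": 0.1, "dx": 0, "dy": 0, "dz": -0.012, "rx": 0, "ry": 0, "rz": 0}, {"gripper": 0.1, "dx": 0, "dy": 0, "dz": -0.018, "rx": 0, "ry": 0, "rz": 0}, {"gripper": 0.1, "dx": 0, "dy": 0, "dz": -0.024, "rx": 0, "ry": 0, "rz": 0}, {"gripper": 0.1, "dx": 0, "dy": 0, "dz": -0.03, "rx": 0, "ry": 0, "rz": 0}, {"gripper": 0.1, "dx": 0, "dy": 0, "dz": -0.036, "rx": 0, "ry": 0, "rz": 0}, {"gripper": 0.1, "dx": 0, "dy": 0, "dz": -0.042, "rx": 0, "ry": 0, "rz": 0}, {"gripper": 0.1, "dx": 0, "dy": 0, "dz": -0.048, "rx": 0, "ry": 0, "rz": 0}, {"gripper": 0.1, "dx": 0, "dy": 0, "dz": -0.048, "rx": 0, "ry": 0, "rz": 0}, {"gripper": 0.1, "dx": 0, "dy": 0, "dz": -0.048, "rx": 0, "ry": 0, "rz": 0}])

```text
t: 23.95
tool_pos: [0.5214, 0.0882, 0.0636]
orientation: [-0.672, -3.068, 0.001]
ft_force: [4.0, -5.2, -11.2]
opening: 0.0231
finger_force: 79.0
```

Emit:
step_arm(rows=[{"gripper": 0.1, "dx": 0, "dy": 0, "dz": -0.002, "rx": 0, "ry": 0, "rz": 0}, {"gripper": 0.1, "dx": 0, "dy": 0, "dz": -0.004, "rx": 0, "ry": 0, "rz": 0}, {"gripper": 0.1, "dx": 0, "dy": 0, "dz": -0.006, "rx": 0, "ry": 0, "rz": 0}, {"gripper": 0.1, "dx": 0, "dy": 0, "dz": -0.008, "rx": 0, "ry": 0, "rz": 0}, {"gripper": 0.1, "dx": 0, "dy": 0, "dz": -0.008, "rx": 0, "ry": 0, "rz": 0}, {"gripper": 0.1, "dx": 0, "dy": 0, "dz": -0.008, "rx": 0, "ry": 0, "rz": 0}, {"gripper": 0.1, "dx": 0, "dy": 0, "dz": -0.008, "rx": 0, "ry": 0, "rz": 0}, {"gripper": 0.1, "dx": 0, "dy": 0, "dz": -0.008, "rx": 0, "ry": 0, "rz": 0}, {"gripper": 0.1, "dx": 0, "dy": 0, "dz": -0.008, "rx": 0, "ry": 0, "rz": 0}, {"gripper": 0.1, "dx": 0, "dy": 0, "dz": -0.008, "rx": 0, "ry": 0, "rz": 0}])

```text
t: 24.95
tool_pos: [0.5213, 0.0882, 0.0658]
orientation: [-0.672, -3.068, 0.002]
ft_force: [4.4, -4.4, -13.1]
opening: 0.0226
finger_force: 79.4
```

Run:
```python
from h import *
F=[];Z=[]
import pickle
S=cam('scene');c=cam('wrist')
for i in range(4):
    cam('top') if i else 0; s=bot.sense();F.append(s['ft_force'][2]);Z.append(s['tool_pos'][2])
print(np.round(F,1),np.round(Z,4))
S0=pickle.load(open('w7.pkl','rb'))[2]
# knob in scene before/after: gray columns around knob axis
for n,C in(('before',S0),('after',S)):
    g=np.asarray(C['pixels']).max(2).astype(int);p=proj(C,[.5215,.0882,.074]);x,y=p.round().astype(int)
    print(n,p.round(1),[g[y-14:y+16,x+k].tolist() for k in(0,)])
print(proj(S,[.5215,.0882,.089]).round(1),proj(S,[.5215,.0882,.098]).round(1))
```

```text
[-13.  -12.4 -12.9 -12. ] [0.0657 0.0657 0.0658 0.0658]
before [358.  189.6] [[133, 105, 46, 36, 36, 34, 35, 28, 24, 23, 21, 23, 23, 23, 25, 49, 89, 98, 100, 103, 121, 162, 160, 115, 105, 94, 98, 97, 76, 124]]
after [358.  189.6] [[31, 29, 23, 22, 23, 25, 23, 25, 24, 34, 64, 89, 90, 93, 118, 158, 115, 107, 104, 104, 121, 162, 160, 116, 105, 94, 98, 95, 63, 122]]
[358.4 184.1] [358.6 180.8]
```

Emit:
step_arm(rows=[{"gripper": 0.1, "dx": 0, "dy": 0, "dz": -0.001, "rx": 0, "ry": 0, "rz": 0}, {"gripper": 0.1, "dx": 0, "dy": 0, "dz": -0.002, "rx": 0, "ry": 0, "rz": 0}, {"gripper": 0.1, "dx": 0, "dy": 0, "dz": -0.003, "rx": 0, "ry": 0, "rz": 0}, {"gripper": 0.1, "dx": 0, "dy": 0, "dz": -0.004, "rx": 0, "ry": 0, "rz": 0}, {"gripper": 0.1, "dx": 0, "dy": 0, "dz": -0.004, "rx": 0, "ry": 0, "rz": 0}, {"gripper": 0.1, "dx": 0, "dy": 0, "dz": -0.004, "rx": 0, "ry": 0, "rz": 0}, {"gripper": 0.1, "dx": 0, "dy": 0, "dz": -0.004, "rx": 0, "ry": 0, "rz": 0}, {"gripper": 0.1, "dx": 0, "dy": 0, "dz": -0.004, "rx": 0, "ry": 0, "rz": 0}, {"gripper": 0.1, "dx": 0, "dy": 0, "dz": -0.004, "rx": 0, "ry": 0, "rz": 0}, {"gripper": 0.1, "dx": 0, "dy": 0, "dz": -0.004, "rx": 0, "ry": 0, "rz": 0}])

```text
t: 26.2
tool_pos: [0.5213, 0.0882, 0.0659]
orientation: [-0.672, -3.067, 0.002]
ft_force: [7.7, -3.6, -23.6]
opening: 0.0227
finger_force: 79.7
```

The force jumped to 23.6 N while the TCP stayed put, so the plunger is at its stop. I'll check both shells once more, then hand in.

Run:
```python
from h import *
import pickle
T0=np.asarray(pickle.load(open('w7.pkl','rb'))[2]['pixels']).astype(int);C=cam('scene');T1=np.asarray(C['pixels']).astype(int)
ok=True
for P in([.588,.0577,.085],[.6352,.0357,.062]):
    x,y=proj(C,P).round().astype(int);d=np.abs(T1[y-9:y+9,x-4:x+5]-T0[y-9:y+9,x-4:x+5]).mean();print(d);ok&=d<12
s=bot.sense();print(s['ft_force'].round(1),s['finger_force'],s['tool_pos'].round(4),ok)
if ok: print(bot.hand_in())
```

```text
0.411522633744856
0.3950617283950617
[  7.4  -4.4 -24.6] 79.69499945640564 [0.5212 0.0882 0.0659] True
the job is handed in; nothing more can be done
None
```

The job is handed in, with the tall shell home in pocket 1, the short shell home in pocket 2, and the plunger held up at its stop with about an 80 N grip; the verdict on the run was not shown to me.

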